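Lock the hook arm and hang up the cup holders

ROBOT

A 6-joint arm with a two-finger parallel gripper is mounted at the origin on the work surface. World frame = base frame: x ahead of the robot, y to its left, z up, the work surface at z = 0. Lengths are in m, angles in rad, forces in N, time in s.
With the tool pointing down it reaches from about 0.325 to 0.85 m from the base axis. Payload 4.4 kg.
Tool frame: the origin (TCP) lies on the centre line of the jaws, within the pads' length; the fingertips stand 22 mm ahead of it and the grasp point (between the pads) lies 3 mm ahead of it (ctrl.tip_reach is the distance from the TCP to the fingertips, in m); x points along the fingers, y is the direction in which the jaws open and shut, and the axes are right-handed (so a half turn about x gives the same grasp; the last joint's range is limited). The gripper opens to 94 mm and grips with 3 to 60 N. Pads are 16 mm wide; open, the fingers measure 119 mm over their backs; the gripper's body (75 mm by 177 mm) begins 78 mm behind the grasp point.
Start: joints at [1.026, 0.207, 1.542, -0, 1.393, -0.15], TCP at [0.221, 0.531, 0.227] pointing down, gripper open.
Joint ranges: [-2.73, 2.73], [-0.86, 2.22], [0.23, 2.46], [-1.11, 4.25], [0.08, 2.63], [-2.82, 2.82]. Speed limits (rad/s): [2.79, 2.79, 3.14, 3.14, 3.14, 3.14].

INTERFACE

Orientations are given as a unit quaternion [w, x, y, z].
In Python, from workcell import ctrl, optics gives the robot as it stands.
- The arm moves only by the tool carry_out, never from a script. Its argument "series" is a list of rows, each an object of numbers: "tx", "ty", "tz": the shift along the tool's x, y, z as a fraction of full scale; "wx", "wy", "wz": the turn, a rotation vector about the tool's x, y, z as a fraction of full scale; "jaw": the gripper command: -1 is shut, 1 is fully open, values between are in proportion. In form: [{"tx": .., "ty": .., "tz": .., "wx": .., "wy": .., "wz": .., "jaw": ..}, ...]. A call has 1 to 5 rows; each row is the pose to reach, as a shift and turn from the pose commanded when the call began, along the tool's axes at that moment; what a row does not reach only later rows make up. Full scale, the value 1, is 0.5 m for a shift and 30 degrees for a turn. A row lasts 1/8 s, in which the tool goes at most 62.5 mm and 10.7 degrees, less where a joint would pass 70% of its speed; a pose out of reach is approached as far as the arm can. A call with a number of a shift or a turn outside -1 to 1 is refused whole. A call with a gripper value outside its range is refused whole. The fingers move at their own pace and stop on an object; "newtons" is the grip in N (left out, the last holds). Time passes only in rows, so rows that repeat a pose let the fingers close. It gives the time, the measured TCP pose, the force and the opening at its end, in the units of the state.
- ctrl.observe(): the state, without advancing time (a new reading comes with each control period).
- optics.read_camera(name): name is "scene" or "top"; returns the picture (480x640x3 uint8, blue, green, red); there is no depth.
- optics.calibration(name): a dict with "camera_matrix" (3x3 intrinsics, pixels), "cam_to_world" (4x4, takes a point from camera to world coordinates). Camera axes: x right, y up, looking along -z (the intrinsics and any distortion apply to the point x, -y, -z); pixel columns grow to the right and rows downward; lengths in m; the calibration is good to about 2 mm. A picture is of the moment at which its call begins. calibration takes no time and is no camera call.
- ctrl.job_done(): hands the job in, once; it reports no verdict.
The state is a dict: "t": time; "joints": joint angles; "joint_velocities": joint speeds; "tau": joint torques, N m; "position": TCP position; "tool_rot": TCP orientation; "wrist_force": force on the tool from outside, world axes, zero at the start; "ft_torque": the same for the moment, N m; "grip_width": finger opening in m.
Only numpy, scipy, OpenCV 4.12 (cv2) and the standard library are available. Lean on these libraries where they do the work, as an engineer would, in place of code of your own. Each camera call takes 0.05 s, during which the arm holds its last target. There are 200 camera calls.

TASK

Swing the hook arm of the drying stand back until the hole in its end lies over the hole in the stand's ledge, then take the red-gripped pin from the brass canister and put it down through both until its collar sits on the arm. Only after the pin is in, hang every copper cup holder that stands on the bench by its handle on the arm's hooks, one to a hook in any order, and leave them hanging upright and still. Put the lid back on the canister, and do not shift the other things on the bench.

Things in the scene. Friction and masses are not known exactly. Their poses are not given: they have to be found in the camera images.
- stand: Fixed drying stand: green base plate 80 x 500 mm and 12 mm thick, two upright dark posts, and on them a steel hook arm that swings about a vertical pivot. Origin at bench level; x points away from the robot, y along the stand (to the left), z up. The pivot axis stands at x 0, y +190 mm; the other post at y -238 mm carries a brass ledge with a hole.
- swing (a joint): Angle of the hook arm about its pivot, rad: 0 when its hole lies exactly over the ledge's hole, positive when its free end is swung towards the robot. Limits -0.06 and 0.6 (no stop at 0); light friction, stays where it is left. At 0 it lies along the stand's y axis; the bar is 18 mm wide, from 172 to 188 mm above the bench.
- swing_stud (a point): Top centre of the arm's wooden handle stud, 14 mm in diameter, standing 35 mm up from the bar, 340 mm from the pivot axis, 45 mm inward of the arm's hole.
- swing_hole (a point): Centre, at the underside (174 mm above the bench), of the 12 mm wide vertical through-hole in the 12 mm thick steel end plate of the arm, 385 mm from the pivot axis. The plate's top is 186 mm above the bench.
- ledge_hole (a point): Centre of the mouth (top) of the 12 mm wide vertical through-hole in the brass ledge of the stand, 170 mm above the bench; ledge 15 mm thick, open below; at x 0, y -195 mm in the stand's frame. The arm passes 4 mm above the ledge.
- pin: Loose locking pin, upright: steel shaft 10 mm in diameter and 45 mm long, tapering to 5 mm over the lowest 10 mm; then a collar 18 mm wide and 4 mm thick; then a red grip 14 mm in diameter and 28 mm tall (77 mm in all). 50 g. Origin at the tip of the shaft, z up to the grip. It starts in the canister, collar on the insert.
- canister: Fixed brass canister, 60 mm across, 51 mm high, with a wooden insert level with the rim; the pin stands in the insert's 12 mm hole, in the middle, with collar and red grip above it. Origin at the centre of its underside.
- lid: Loose slip-on lid of the canister, lying right way up on the bench: brass cap 74 mm across, 12 mm high, with a skirt 6 mm deep (67 mm wide inside), and a black horn knob 20 mm in diameter and 20 mm tall on top (32 mm in all). 120 g. Origin at the centre of the skirt's lower edge, z up. Put on, it rests on the canister's rim with its origin 45 mm above the canister's.
- hook0 (a point): Where the crown of a handle hung on hook 0 rests (0 nearest the pivot, then every 100 mm), 190 mm above the bench, 55 mm out from the bar's middle. Hook: 8 mm brass rod, centre line 180 mm up, square to the bar towards the robot, level to 76 mm out, upturned tip 85 mm out, top 203 mm up. Site x points from tip to bar, y along the bar to the pivot.
- hook1 (a point): Where the crown of a handle hung on hook 1 rests (0 nearest the pivot, then every 100 mm), 190 mm above the bench, 55 mm out from the bar's middle. Hook: 8 mm brass rod, centre line 180 mm up, square to the bar towards the robot, level to 76 mm out, upturned tip 85 mm out, top 203 mm up. Site x points from tip to bar, y along the bar to the pivot.
- hook2 (a point): Where the crown of a handle hung on hook 2 rests (0 nearest the pivot, then every 100 mm), 190 mm above the bench, 55 mm out from the bar's middle. Hook: 8 mm brass rod, centre line 180 mm up, square to the bar towards the robot, level to 76 mm out, upturned tip 85 mm out, top 203 mm up. Site x points from tip to bar, y along the bar to the pivot.
- cup0: Copper cup holder (may be absent), upright on the bench: cup 64 mm wide, 60 mm high, 140 g, with a stiff fixed bail handle of 9 mm rod in its y-z plane, 99 mm wide: upright sides at y = +-45 mm, level stretches (centre line 118 mm up) from |y| = 14 to 39 mm, between them a raised crown (126 mm up) that settles on a hook. Origin: centre of the underside, z up.
- cup0_crown (a point): Centre line of the handle's crown of cup0, 126 mm above its underside, on its axis.
- cup1: Copper cup holder (may be absent), upright on the bench: cup 64 mm wide, 60 mm high, 140 g, with a stiff fixed bail handle of 9 mm rod in its y-z plane, 99 mm wide: upright sides at y = +-45 mm, level stretches (centre line 118 mm up) from |y| = 14 to 39 mm, between them a raised crown (126 mm up) that settles on a hook. Origin: centre of the underside, z up.
- cup1_crown (a point): Centre line of the handle's crown of cup1, 126 mm above its underside, on its axis.
- cup2: Copper cup holder (may be absent), upright on the bench: cup 64 mm wide, 60 mm high, 140 g, with a stiff fixed bail handle of 9 mm rod in its y-z plane, 99 mm wide: upright sides at y = +-45 mm, level stretches (centre line 118 mm up) from |y| = 14 to 39 mm, between them a raised crown (126 mm up) that settles on a hook. Origin: centre of the underside, z up.
- cup2_crown (a point): Centre line of the handle's crown of cup2, 126 mm above its underside, on its axis.
- bevel_gear: Bystander, loose, leave alone: iron bevel gear, 76 mm across, 30 mm high. Origin at its underside.
- awl: Bystander, loose, leave alone: awl lying down, black horn handle 85 mm long and 26 mm thick, thin steel spike 80 mm. Origin at its underside, at the joint of handle and spike.
- clamp_screw: Bystander, loose, leave alone: nickel-plated clamp screw standing on its 28 mm foot, 70 mm high, 50 mm cross bar at the top. Origin at its underside.
- oil_jar: Bystander, loose, leave alone: amber glass jar with black cap, 52 mm across, 75 mm high. Origin at its underside.
- trunnion_ring: Bystander, loose, leave alone: flat steel ring, 68 mm across, 12 mm high. Origin at its underside.
Things that resemble listed ones, but are neither listed nor needed, are in the scene too. Leave any green or pink look-alike of the lid alone. What is shaped like the cup2 but turquoise is not meant.

How it is judged:
By the outcome, as a careful person would: the job done as asked, in the order asked, and still so for the second after the job is handed in, with the robot touching nothing.
Of cup0, cup1, cup2 only 2 to 3 are there at a start; the rules pass over those that are not, and their reading is None.
At some moment in a run one of cup0, cup1, cup2 may be knocked a few centimetres aside while the robot is not near it.
It also fails if it takes over 208 s, if anything falls off the work surface, if the arm or the gripper's body presses on something with over 40 N, if the wrist force passes 120 N, or if a joint passes its speed limit or range.

## Working session

There is one attempt and no reset: what is moved stays moved. The work goes in short steps, Python scripts to look and compute and a tool call to move; the robot and the scene stay as the last step left them, time stands still between calls to the robot, and variables do not carry over. Pictures are saved under pics/ and viewed, about 12 in all and at most 16, crops included, and the job is handed in when it is done.

Besides the shell and the picture viewer there is one more tool, called after "Call:" in YAML: its name, and indented under it one key for each argument. carry_out: Moves the arm, as the interface text tells. Shift numbers are shares of 0.5 m and turn numbers shares of 30 degrees, none past 1 either way. Its arguments: {"type":"object","properties":{"series":{"type":"array"},"newtons":{"type":"number"}},"required":["series"]}

```bash
ls; mkdir -p pics
python3 - <<'E'
from workcell import ctrl, optics
import cv2
for n in("scene","top"):
    im=optics.read_camera(n); cv2.imwrite(f"pics/{n}0.png",im); c=optics.calibration(n); print(n,c)
print(ctrl.observe())
E
```

```text
pics
scene {'camera_matrix': array([[609.47255113,   0.        , 319.19324504],
       [  0.        , 609.47255113, 237.50277425],
       [  0.        ,   0.        ,   1.        ]]), 'cam_to_world': array([[-7.82660873e-01, -4.45528020e-01,  4.34680046e-01,
         1.18910966e+00],
       [ 6.22447546e-01, -5.59074135e-01,  5.47718143e-01,
         8.36005700e-01],
       [-1.00540894e-03,  6.99243088e-01,  7.14883273e-01,
         1.26412181e+00],
       [ 0.00000000e+00,  0.00000000e+00,  0.00000000e+00,
         1.00000000e+00]])}
top {'camera_matrix': array([[580.88447492,   0.        , 320.47467779],
       [  0.        , 580.88447492, 231.3482201 ],
       [  0.        ,   0.        ,   1.        ]]), 'cam_to_world': array([[-0.01269885,  0.99122043, -0.13160852,  0.31817315],
       [-0.99990162, -0.01180395,  0.00757765, -0.00446892],
       [ 0.00595762,  0.1316918 ,  0.99127281,  1.4629756 ],
       [ 0.        ,  0.        ,  0.        ,  1.        ]])}
{'t': 0.1, 'joints': array([ 1.02652083e+00,  2.07330250e-01,  1.54278857e+00,  2.92592743e-06,
        1.39348696e+00, -1.50518645e-01]), 'joint_velocities': array([-0.00139041, -0.00229051, -0.00182372, -0.00060636, -0.00018056,
       -0.00030003]), 'tau': array([-1.65918475e-03, -3.71867967e+01, -2.82294953e+01,  6.99261809e-02,
        3.11532151e-02, -1.21478166e-05]), 'position': array([0.22027213, 0.53040779, 0.22642013]), 'tool_rot': array([ 0.69320321,  0.13764769,  0.69368975, -0.13898546]), 'wrist_force': array([-0.10336624,  0.22913978, -0.51237351]), 'ft_torque': array([-0.04369944,  0.07037621, -0.02140007]), 'grip_width': 0.0940095709763569}
```

View pics/scene0.png

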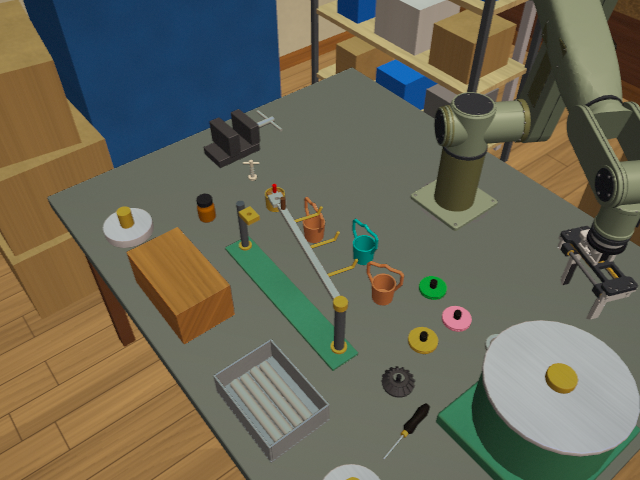

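View pics/top0.png

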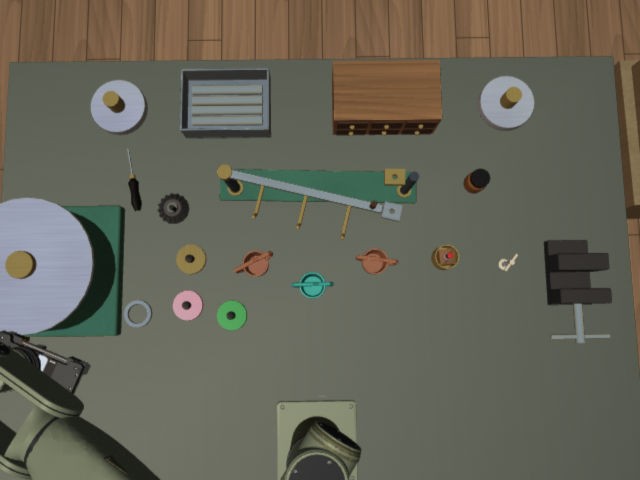

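Top view: copper cups at (257,263) and (375,262), with the turquoise look-alike at (312,286). The canister is at (446,257) and the stand plate at (318,186). There are three lid-like things: brass (191,259), pink (187,305) and green (232,316). The brass one fits the description. Next: measure, with an enlarged crop.

```bash
cat > h.py <<'E'
from workcell import ctrl, optics
import cv2, numpy as np
def ray(n,u,v):
    c=optics.calibration(n);K=c["camera_matrix"];T=c["cam_to_world"]
    d=np.array([(u-K[0,2])/K[0,0],-(v-K[1,2])/K[1,1],-1.]);return T[:3,3],T[:3,:3]@d
def onz(n,u,v,z):
    o,d=ray(n,u,v);return o+d*(z-o[2])/d[2]
def proj(n,p):
    c=optics.calibration(n);K=c["camera_matrix"];T=c["cam_to_world"]
    q=T[:3,:3].T@(np.array(p)-T[:3,3]);return K[0,0]*q[0]/-q[2]+K[0,2],K[1,1]*q[1]/q[2]+K[1,2]
def two(a,b): # (u,v) top, scene
    o1,d1=ray("top",*a);o2,d2=ray("scene",*b)
    s=np.linalg.lstsq(np.c_[d1,-d2],o2-o1,rcond=None)[0]
    p,q=o1+s[0]*d1,o2+s[1]*d2;return (p+q)/2,np.linalg.norm(p-q)
def mask(im,h0,h1,s0,v0,s1=255,v1=255):
    return cv2.inRange(cv2.cvtColor(im,cv2.COLOR_BGR2HSV),(h0,s0,v0),(h1,s1,v1))
def blobs(m,amin=8):
    n,l,st,ce=cv2.connectedComponentsWithStats(m)
    return [(st[i].tolist(),ce[i].round(1).tolist()) for i in range(1,n) if st[i][4]>=amin]
E
python3 - <<'E'
from h import *
t=cv2.imread("pics/top0.png");s=cv2.imread("pics/scene0.png")
cv2.imwrite("pics/c1.png",cv2.resize(t[150:310,205:465],None,fx=3,fy=3,interpolation=cv2.INTER_CUBIC))
cv2.imwrite("pics/c2.png",cv2.resize(s[170:370,225:475],None,fx=3,fy=3,interpolation=cv2.INTER_CUBIC))
g=mask(t,60,85,90,30); g[:,:210]=0;g[220:]=0
pts=cv2.findNonZero(g);r=cv2.minAreaRect(pts);b=cv2.boxPoints(r);print("plate",b.tolist(),[onz("top",*p,.012).round(4).tolist() for p in b], onz("top",*r[0],.012))
for nm,im in(("top",t),("scene",s)):
    print(nm,"copper",blobs(mask(im,4,13,110,70),40)[:12])
    print(nm,"red",blobs(mask(im,0,4,170,70)|mask(im,176,180,170,70),6)[:12])
    print(nm,"brass",[x for x in blobs(mask(im,17,26,120,60),15)][:25])
E
```

```text
plate [[219.82769775390625, 199.028564453125], [220.29510498046875, 169.11398315429688], [415.4505615234375, 172.16329956054688], [414.983154296875, 202.077880859375]] [[0.5965, 0.2386, 0.012], [0.6742, 0.2382, 0.012], [0.6606, -0.2603, 0.012], [0.5829, -0.2565, 0.012]] [ 0.62842048 -0.00983306  0.012     ]
top copper [([464, 173, 21, 18, 118], [470.2, 184.4]), ([356, 249, 42, 25, 600], [375.2, 260.9]), ([234, 251, 38, 25, 548], [255.3, 263.3])]
top red [([446, 253, 7, 5, 29], [449.2, 255.1])]
top brass [([501, 88, 20, 20, 269], [510.4, 97.3]), ([104, 92, 16, 20, 184], [111.1, 99.7]), ([349, 125, 6, 5, 20], [351.6, 126.6]), ([384, 124, 5, 5, 20], [386.0, 126.3]), ([418, 124, 5, 5, 23], [420.2, 126.0]), ([349, 131, 5, 4, 16], [350.8, 132.6]), ([381, 131, 6, 4, 18], [383.7, 132.4]), ([414, 131, 6, 4, 18], [416.5, 132.3]), ([218, 165, 13, 15, 152], [224.1, 171.8]), ([385, 169, 25, 28, 344], [395.5, 178.9]), ([130, 175, 5, 4, 15], [131.9, 176.6]), ([228, 182, 14, 13, 40], [236.8, 190.0]), ([253, 186, 11, 32, 87], [258.4, 201.2]), ([297, 196, 10, 33, 90], [301.8, 211.4]), ([341, 206, 10, 
[... 843 characters left out ...]
]), ([281, 60, 30, 37, 710], [295.5, 77.5]), ([439, 60, 11, 15, 44], [444.4, 68.4]), ([464, 61, 8, 15, 38], [468.2, 67.4]), ([481, 69, 46, 25, 178], [504.4, 82.2]), ([317, 74, 7, 7, 20], [319.5, 77.3]), ([465, 77, 4, 8, 15], [466.7, 79.9]), ([514, 82, 6, 18, 29], [516.6, 90.1]), ([497, 92, 6, 10, 26], [499.2, 97.0]), ([505, 107, 85, 99, 3120], [551.3, 163.2]), ([608, 138, 19, 23, 163], [616.7, 147.9]), ([488, 142, 16, 16, 99], [495.0, 150.1]), ([265, 187, 14, 25, 125], [269.7, 201.5]), ([277, 187, 8, 10, 37], [281.0, 190.8]), ([587, 192, 8, 11, 27], [591.1, 196.7]), ([582, 204, 11, 10, 22], [587.2, 208.2]), ([117, 207, 17, 22, 267], [124.8, 216.9]), ([238, 206, 22, 19, 255], [248.7, 215.2])]
```

View pics/c1.png

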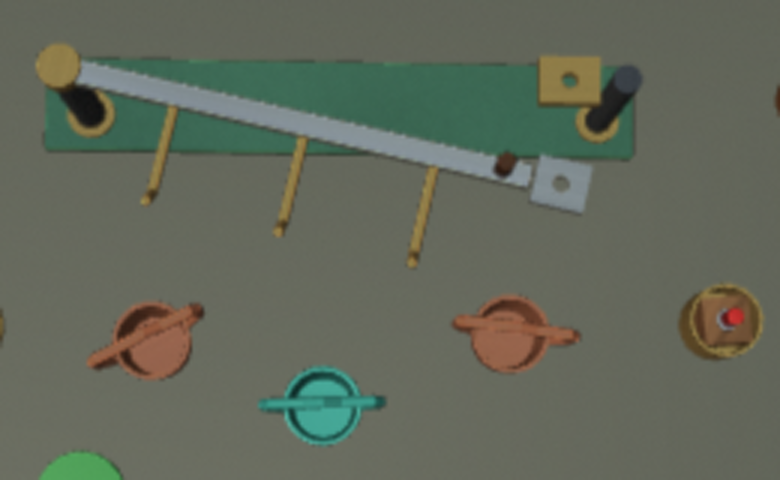

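View pics/c2.png

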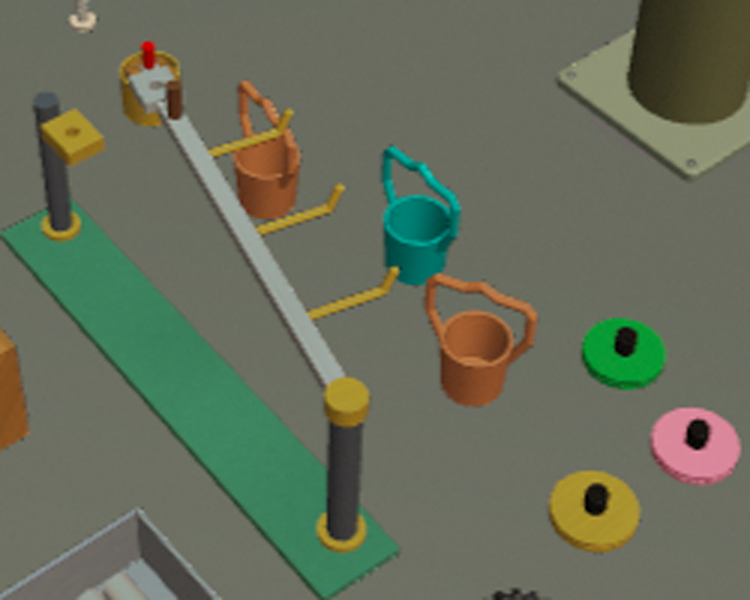

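Crops: two copper cups standing (crop (152,340) and (511,335)), a turquoise look-alike at (323,405), the red pin in the canister at (737,316), the ledge hole at (569,80) and the arm hole at (561,183). The brass lid is the yellow disc in the scene crop at (595,505); pink and green are decoys.

Run:
```python
from h import *
ct=lambda x,y:((x+.5)/3-.5+205,(y+.5)/3-.5+150)
cs=lambda x,y:((x+.5)/3-.5+225,(y+.5)/3-.5+170)
R=lambda p:np.round(p,4).tolist()
for n,p,z,q in [("ledge",(569,80),.170,(73,131)),("armhole",(561,183),.186,(157,87)),("stud",(509,158),.223,(174,84)),("pivotcap",(58,65),.2,(347,390)),
 ("pintop",(737,316),.083,(148,44)),("canrim",(728,320),.051,None),
 ("cupLrim",(153,341),.06,(477,338)),("cupLh1",(95,361),.118,None),("cupLh2",(199,311),.118,None),("cupLcrown",(148,336),.13,(486,286)),
 ("cupRrim",(510,334),.06,None),("cupRh1",(457,322),.118,None),("cupRh2",(576,337),.118,None),("hk0",(147,200),.203,(392,270)),("hk1",(279,231),.203,(338,188)),("hk2",(412,263),.203,(289,113))]:
    a=ct(*p);print(n,R(onz("top",*a,z)),*( [R(x) for x in two(a,cs(*q))] if q else []), [R(onz("scene",*cs(*q),z))] if q else "")
t=cv2.imread("pics/top0.png")
print("lid top",R(onz("top",191.2,258.9,.010)))
s=cv2.imread("pics/scene0.png")
for im,n in((t,"top"),(s,"scene")):
    m=mask(im,0,180,0,0,255,45); print(n,"black", [b for b in blobs(m,15) if (n=="top" and b[1][0]<250 and 240<b[1][1]<330) or (n=="scene" and 400<b[1][0]<480 and 270<b[1][1]<360)])
```

```text
ledge [0.6141, -0.184, 0.17] [0.6135, -0.1837, 0.1723] 0.0002 [[0.6123, -0.1857, 0.17]]
armhole [0.5323, -0.1736, 0.186] [0.5317, -0.1729, 0.1855] 0.002 [[0.5314, -0.1716, 0.186]]
stud [0.5449, -0.1316, 0.223] [0.5431, -0.1301, 0.2257] 0.0034 [[0.5404, -0.1311, 0.223]]
pivotcap [0.6229, 0.1985, 0.2] [0.6237, 0.199, 0.1965] 0.0 [[0.6256, 0.2011, 0.2]]
pintop [0.4408, -0.3242, 0.083] [0.4402, -0.3233, 0.0852] 0.0011 [[0.4385, -0.325, 0.083]]
canrim [0.4404, -0.3242, 0.051] 
cupLrim [0.4283, 0.1424, 0.06] [0.4279, 0.1429, 0.0597] 0.0013 [[0.4276, 0.1435, 0.06]]
cupLh1 [0.4089, 0.181, 0.118] 
cupLh2 [0.4466, 0.1008, 0.118] 
cupLcrown [0.4267, 0.1389, 0.13] [0.4254, 0.1415, 0.124] 0.0051 [[0.4277, 0.1469, 0.13]]
cupRrim [0.4305, -0.1455, 0.06] 
cupRh1 [0.4356, -0.0988, 0.118] 
cupRh2 [0.4229, -0.1907, 0.118] 
hk0 [0.5204, 0.1321, 0.203] [0.5211, 0.132, 0.2008] 0.001 [[0.5228, 0.133, 0.203]]
hk1 [0.4964, 0.0357, 0.203] [0.4968, 0.0357, 0.2012] 0.0003 [[0.498, 0.0369, 0.203]]
hk2 [0.4717, -0.061, 0.203] [0.4717, -0.0608, 0.2007] 0.0007 [[0.4731, -0.0586, 0.203]]
lid top [0.4453, 0.309, 0.01]
top black [([117, 207, 8, 127, 448], [120.3, 271.3]), ([50, 213, 65, 117, 2167], [94.1, 275.9]), ([187, 256, 7, 6, 22], [190.7, 257.6]), ([230, 312, 5, 6, 17], [232.2, 314.3])]
scene black [([430, 279, 7, 10, 53], [432.9, 283.5]), ([454, 310, 7, 10, 52], [456.9, 314.2]), ([420, 332, 7, 9, 56], [423.1, 336.2])]
```

```bash
cat > plan.py <<'E'
import sys, json, numpy as np
from workcell import ctrl
from scipy.spatial.transform import Rotation as R
# waypoints "x,y,z,yawdeg,openmm[,rows]" -> rows of calls; tool down, jaw axis at yaw
def rot(a):
    a=np.radians(a);c,s=np.cos(a),np.sin(a);return R.from_matrix(np.array([[0,c,s],[0,s,-c],[-1,0,0]]))
def plan(wps,p=None,r=None):
    o=ctrl.observe(); q=o["tool_rot"]
    p=o["position"] if p is None else p; r=R.from_quat([q[1],q[2],q[3],q[0]]) if r is None else r
    rows=[];P,Q=np.array(p),r
    for w in wps:
        w=list(w); t=np.array(w[:3]);g=rot(w[3]);d=(Q.inv()*g).as_rotvec()
        n=int(w[5]) if len(w)>5 else 1
        n=max(n,int(np.ceil(np.linalg.norm(t-P)/.055)),int(np.ceil(np.degrees(np.linalg.norm(d))/8.5)))
        for k in range(1,n+1): rows.append((P+(t-P)*k/n,Q*R.from_rotvec(d*k/n),2*w[4]/94-1))
        P,Q=t,g
    for i in range(0,len(rows),5):
        out=[]
        for pp,qq,j in rows[i:i+5]:
            s=r.inv().apply(pp-p)/.5; v=(r.inv()*qq).as_rotvec()/np.radians(30)
            out.append({k:round(float(x),3) for k,x in zip(("tx","ty","tz","wx","wy","wz","jaw"),[*s,*v,j]) if abs(x)>=.0005 or k=="jaw"})
        print(json.dumps(out)); p,r=rows[min(i+4,len(rows)-1)][:2]
if __name__=="__main__":
    o=ctrl.observe();print("t",round(o["t"],2),o["position"].round(4),"F",o["wrist_force"].round(1),"w",round(o["grip_width"],4))
    plan([tuple(map(float,a.split(","))) for a in sys.argv[1:]])
E
python3 plan.py .543,-.130,.29,-1.5,40 .543,-.130,.216,-1.5,40
```

```text
t 0.1 [0.2203 0.5304 0.2264] F [-0.1  0.2 -0.5] w 0.094
[{"tx": -0.009, "ty": -0.069, "tz": 0.079, "wx": 0.164, "jaw": -0.149}, {"tx": -0.018, "ty": -0.139, "tz": 0.158, "wx": 0.328, "wz": 0.001, "jaw": -0.149}, {"tx": -0.027, "ty": -0.208, "tz": 0.236, "wx": 0.492, "wz": 0.001, "jaw": -0.149}, {"tx": -0.036, "ty": -0.278, "tz": 0.315, "wx": 0.657, "wy": 0.001, "wz": 0.001, "jaw": -0.149}, {"tx": -0.045, "ty": -0.347, "tz": 0.394, "wx": 0.821, "wy": 0.001, "wz": 0.001, "jaw": -0.149}]
[{"tx": -0.009, "ty": -0.03, "tz": 0.101, "wx": 0.164, "jaw": -0.149}, {"tx": -0.018, "ty": -0.061, "tz": 0.201, "wx": 0.328, "wz": 0.001, "jaw": -0.149}, {"tx": -0.027, "ty": -0.091, "tz": 0.302, "wx": 0.492, "wz": 0.001, "jaw": -0.149}, {"tx": -0.036, "ty": -0.121, "tz": 0.402, "wx": 0.657, "wy": 0.001, "wz": 0.001, "jaw": -0.149}, {"tx": -0.045, "ty": -0.152, "tz": 0.503, "wx": 0.821, "wy": 0.001, "wz": 0.001, "jaw": -0.149}]
[{"tx": -0.009, "ty": 0.014, "tz": 0.104, "wx": 0.164, "jaw": -0.149}, {"tx": -0.018, "ty": 0.029, "tz": 0.208, "wx": 0.328, "wz": 0.001, "jaw": -0.149}, {"tx": -0.027, "ty": 0.043, "tz": 0.312, "wx": 0.492, "wz": 0.001, "jaw": -0.149}, {"tx": -0.036, "ty": 0.057, "tz": 0.416, "wx": 0.657, "wy": 0.001, "wz": 0.001, "jaw": -0.149}, {"tx": 0.038, "ty": 0.057, "tz": 0.416, "wx": 0.657, "wy": 0.001, "wz": 0.001, "jaw": -0.149}]
[{"tx": 0.074, "jaw": -0.149}]
```

Call:
carry_out:
  series:
    - {"tx":-0.009,"ty":-0.07,"tz":0.08,"wx":0.164,"jaw":-0.15}
    - {"tx":-0.018,"ty":-0.14,"tz":0.16,"wx":0.328,"jaw":-0.15}
    - {"tx":-0.027,"ty":-0.21,"tz":0.236,"wx":0.492,"jaw":-0.15}
    - {"tx":-0.036,"ty":-0.278,"tz":0.315,"wx":0.657,"jaw":-0.15}
    - {"tx":-0.045,"ty":-0.347,"tz":0.394,"wx":0.821,"jaw":-0.15}
  newtons: 20

```text
$.series[0]: bad value
```

Call:
carry_out:
  series:
    - {"tx":-0.009,"ty":-0.03,"tz":0.1,"wx":0.164,"jaw":-0.15}
    - {"tx":-0.018,"ty":-0.06,"tz":0.2,"wx":0.328,"jaw":-0.15}
    - {"tx":-0.027,"ty":-0.09,"tz":0.302,"wx":0.492,"jaw":-0.15}
    - {"tx":-0.036,"ty":-0.12,"tz":0.402,"wx":0.657,"jaw":-0.15}
    - {"tx":-0.045,"ty":-0.152,"tz":0.503,"wx":0.821,"jaw":-0.15}

```text
$.series[0]: bad value
```

Call:
carry_out:
  series:
    - {"tx":-0.009,"ty":0.014,"tz":0.104,"wx":0.164,"jaw":-0.15}
    - {"tx":-0.018,"ty":0.029,"tz":0.208,"wx":0.328,"jaw":-0.15}
    - {"tx":-0.027,"ty":0.043,"tz":0.312,"wx":0.492,"jaw":-0.15}
    - {"tx":-0.036,"ty":0.057,"tz":0.416,"wx":0.657,"jaw":-0.15}
    - {"tx":-0.036,"ty":0.057,"tz":0.416,"wx":0.657,"jaw":-0.15}

```text
$.series[0]: bad value
```

```bash
python3 plan.py .543,-.130,.216,-1.5,40,2 .543,-.130,.216,-1.5,0,3
python3 - <<'E'
from h import *
cv2.imwrite("pics/top1.png",optics.read_camera("top"));s=optics.read_camera("scene")
cv2.imwrite("pics/s1.png",cv2.resize(s[100:340,200:460],None,fx=2.5,fy=2.5))
E
```

```text
t 0.1 [0.2203 0.5304 0.2264] F [-0.1  0.2 -0.5] w 0.094
[{"tx": 0.002, "ty": -0.069, "tz": 0.079, "wx": 0.164, "jaw": -0.149}, {"tx": 0.003, "ty": -0.139, "tz": 0.158, "wx": 0.328, "wz": 0.001, "jaw": -0.149}, {"tx": 0.005, "ty": -0.208, "tz": 0.236, "wx": 0.492, "wz": 0.001, "jaw": -0.149}, {"tx": 0.006, "ty": -0.278, "tz": 0.315, "wx": 0.657, "wy": 0.001, "wz": 0.001, "jaw": -0.149}, {"tx": 0.008, "ty": -0.347, "tz": 0.394, "wx": 0.821, "wy": 0.001, "wz": 0.001, "jaw": -0.149}]
[{"tx": 0.002, "ty": -0.03, "tz": 0.101, "wx": 0.164, "jaw": -0.149}, {"tx": 0.003, "ty": -0.061, "tz": 0.201, "wx": 0.328, "wz": 0.001, "jaw": -0.149}, {"tx": 0.005, "ty": -0.091, "tz": 0.302, "wx": 0.492, "wz": 0.001, "jaw": -0.149}, {"tx": 0.006, "ty": -0.121, "tz": 0.402, "wx": 0.657, "wy": 0.001, "wz": 0.001, "jaw": -0.149}, {"tx": 0.008, "ty": -0.152, "tz": 0.503, "wx": 0.821, "wy": 0.001, "wz": 0.001, "jaw": -0.149}]
[{"tx": 0.001, "ty": 0.014, "tz": 0.104, "wx": 0.164, "jaw": -0.149}, {"tx": 0.003, "ty": 0.029, "tz": 0.208, "wx": 0.328, "wz": 0.001, "jaw": -0.149}, {"tx": 0.004, "ty": 0.043, "tz": 0.312, "wx": 0.492, "wz": 0.001, "jaw": -0.149}, {"tx": 0.006, "ty": 0.057, "tz": 0.416, "wx": 0.657, "wy": 0.001, "wz": 0.001, "jaw": -0.149}, {"tx": 0.006, "ty": 0.057, "tz": 0.416, "wx": 0.657, "wy": 0.001, "wz": 0.001, "jaw": -1.0}]
[{"jaw": -1.0}, {"jaw": -1.0}]
```

View pics/s1.png

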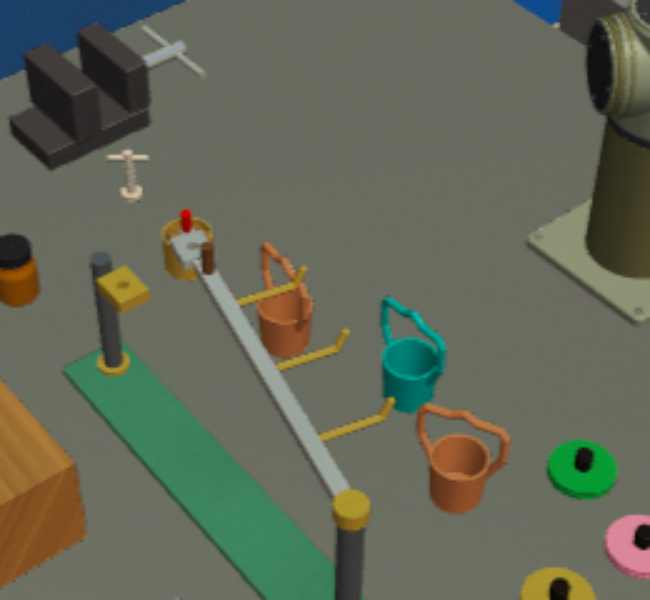

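The moves were refused, probably because every row needs all seven keys, so nothing has moved. The picture shows the scene unchanged. I'll retry with full rows.

```bash
sed -i 's/ if abs(x)>=.0005 or k=="jaw"}/}/' plan.py; echo ok
```

```text
ok
```

Call:
carry_out:
  series:
    - {"tx":-0.009,"ty":-0.07,"tz":0.08,"wx":0.164,"wy":0,"wz":0,"jaw":-0.15}
    - {"tx":-0.018,"ty":-0.14,"tz":0.16,"wx":0.328,"wy":0,"wz":0,"jaw":-0.15}
    - {"tx":-0.027,"ty":-0.21,"tz":0.236,"wx":0.492,"wy":0,"wz":0,"jaw":-0.15}
    - {"tx":-0.036,"ty":-0.278,"tz":0.315,"wx":0.657,"wy":0,"wz":0,"jaw":-0.15}
    - {"tx":-0.045,"ty":-0.347,"tz":0.394,"wx":0.821,"wy":0,"wz":0,"jaw":-0.15}
  newtons: 20

```text
t: 0.82
position: [0.3364, 0.2936, 0.2501]
tool_rot: [0.648, 0.284, 0.648, -0.284]
wrist_force: [0.4, 0.3, -0.4]
grip_width: 0.0476
```

Call:
carry_out:
  series:
    - {"tx":-0.009,"ty":-0.03,"tz":0.1,"wx":0.164,"wy":0,"wz":0,"jaw":-0.15}
    - {"tx":-0.018,"ty":-0.06,"tz":0.2,"wx":0.328,"wy":0,"wz":0,"jaw":-0.15}
    - {"tx":-0.027,"ty":-0.09,"tz":0.302,"wx":0.492,"wy":0,"wz":0,"jaw":-0.15}
    - {"tx":-0.036,"ty":-0.12,"tz":0.402,"wx":0.657,"wy":0,"wz":0,"jaw":-0.15}
    - {"tx":-0.045,"ty":-0.152,"tz":0.503,"wx":0.821,"wy":0,"wz":0,"jaw":-0.15}

```text
t: 1.45
position: [0.4516, 0.0574, 0.2726]
tool_rot: [0.572, 0.416, 0.572, -0.415]
wrist_force: [1.0, 0.2, 0.1]
grip_width: 0.04
```

Call:
carry_out:
  series:
    - {"tx":-0.009,"ty":0.014,"tz":0.104,"wx":0.164,"wy":0,"wz":0,"jaw":-0.15}
    - {"tx":-0.018,"ty":0.029,"tz":0.208,"wx":0.328,"wy":0,"wz":0,"jaw":-0.15}
    - {"tx":-0.027,"ty":0.043,"tz":0.312,"wx":0.492,"wy":0,"wz":0,"jaw":-0.15}
    - {"tx":-0.036,"ty":0.057,"tz":0.416,"wx":0.657,"wy":0,"wz":0,"jaw":-0.15}
    - {"tx":-0.036,"ty":0.057,"tz":0.416,"wx":0.657,"wy":0,"wz":0,"jaw":-0.15}

```text
t: 2.08
position: [0.5439, -0.1329, 0.29]
tool_rot: [-0.492, -0.508, -0.492, 0.508]
wrist_force: [-0.1, -1.1, 0.0]
grip_width: 0.04
```

```bash
python3 plan.py .543,-.130,.216,-1.5,40,2 .543,-.130,.216,-1.5,0,3
```

```text
t 2.08 [ 0.5439 -0.1329  0.29  ] F [-0.1 -1.1  0. ] w 0.04
[{"tx": 0.074, "ty": -0.001, "tz": -0.003, "wx": -0.005, "wy": 0.0, "wz": 0.0, "jaw": -0.149}, {"tx": 0.148, "ty": -0.002, "tz": -0.006, "wx": -0.009, "wy": 0.001, "wz": 0.0, "jaw": -0.149}, {"tx": 0.148, "ty": -0.002, "tz": -0.006, "wx": -0.009, "wy": 0.001, "wz": 0.0, "jaw": -1.0}, {"tx": 0.148, "ty": -0.002, "tz": -0.006, "wx": -0.009, "wy": 0.001, "wz": 0.0, "jaw": -1.0}, {"tx": 0.148, "ty": -0.002, "tz": -0.006, "wx": -0.009, "wy": 0.001, "wz": 0.0, "jaw": -1.0}]
```

Tracking is good. Now down onto the stud and grip it lightly.

Call:
carry_out:
  series:
    - {"tx":0.074,"ty":0,"tz":-0.005,"wx":0,"wy":0,"wz":0,"jaw":-0.15}
    - {"tx":0.148,"ty":0,"tz":-0.006,"wx":0,"wy":0,"wz":0,"jaw":-0.15}
    - {"tx":0.148,"ty":0,"tz":-0.006,"wx":0,"wy":0,"wz":0,"jaw":-1}
    - {"tx":0.148,"ty":0,"tz":-0.006,"wx":0,"wy":0,"wz":0,"jaw":-1}
    - {"tx":0.148,"ty":0,"tz":-0.006,"wx":0,"wy":0,"wz":0,"jaw":-1}
  newtons: 8

```text
t: 2.7
position: [0.5442, -0.1269, 0.2187]
tool_rot: [0.495, 0.507, 0.492, -0.506]
wrist_force: [2.1, 0.1, 1.5]
grip_width: 0.0135
```

Run:
```python
import numpy as np, subprocess
piv=np.array([.6233,.2004]);w=[]
for s in np.linspace(.2145,0,8)[1:]:
    t=s+.0255;p=piv-.34*np.array([np.sin(t),np.cos(t)]);w.append(f"{p[0]:.4f},{p[1]:.4f},.216,-1.5,0")
w+= [w[-1],w[-1],w[-1]]
print(subprocess.run(["python3","plan.py"]+w,capture_output=True,text=True).stdout);print(w[-1])
```

```text
t 2.7 [ 0.5442 -0.1269  0.2187] F [2.1 0.1 1.5] w 0.0135
[{"tx": 0.005, "ty": 0.017, "tz": 0.01, "wx": 0.0, "wy": 0.003, "wz": -0.006, "jaw": -1.0}, {"tx": 0.005, "ty": 0.038, "tz": 0.014, "wx": 0.0, "wy": 0.003, "wz": -0.006, "jaw": -1.0}, {"tx": 0.006, "ty": 0.058, "tz": 0.016, "wx": 0.0, "wy": 0.003, "wz": -0.006, "jaw": -1.0}, {"tx": 0.006, "ty": 0.079, "tz": 0.019, "wx": 0.0, "wy": 0.003, "wz": -0.006, "jaw": -1.0}, {"tx": 0.006, "ty": 0.1, "tz": 0.02, "wx": 0.0, "wy": 0.003, "wz": -0.006, "jaw": -1.0}]
[{"tx": 0.0, "ty": 0.021, "tz": 0.001, "wx": 0.0, "wy": 0.0, "wz": 0.0, "jaw": -1.0}, {"tx": 0.0, "ty": 0.042, "tz": 0.001, "wx": 0.0, "wy": 0.0, "wz": 0.0, "jaw": -1.0}, {"tx": 0.0, "ty": 0.042, "tz": 0.001, "wx": 0.0, "wy": 0.0, "wz": 0.0, "jaw": -1.0}, {"tx": 0.0, "ty": 0.042, "tz": 0.001, "wx": 0.0, "wy": 0.0, "wz": 0.0, "jaw": -1.0}, {"tx": 0.0, "ty": 0.042, "tz": 0.001, "wx": 0.0, "wy": 0.0, "wz": 0.0, "jaw": -1.0}]

0.6146,-0.1395,.216,-1.5,0
```

Call:
carry_out:
  series:
    - {"tx":0,"ty":0.017,"tz":0.01,"wx":0,"wy":0,"wz":0,"jaw":-1}
    - {"tx":0,"ty":0.038,"tz":0.014,"wx":0,"wy":0,"wz":0,"jaw":-1}
    - {"tx":0,"ty":0.058,"tz":0.016,"wx":0,"wy":0,"wz":0,"jaw":-1}
    - {"tx":0,"ty":0.079,"tz":0.019,"wx":0,"wy":0,"wz":0,"jaw":-1}
    - {"tx":0,"ty":0.1,"tz":0.02,"wx":0,"wy":0,"wz":0,"jaw":-1}

```text
t: 3.32
position: [0.5946, -0.1367, 0.2186]
tool_rot: [0.494, 0.508, 0.493, -0.505]
wrist_force: [0.6, 4.7, 5.1]
grip_width: 0.0141
```

Call:
carry_out:
  series:
    - {"tx":0,"ty":0.021,"tz":0.001,"wx":0,"wy":0,"wz":0,"jaw":-1}
    - {"tx":0,"ty":0.042,"tz":0.001,"wx":0,"wy":0,"wz":0,"jaw":-1}
    - {"tx":0,"ty":0.042,"tz":0.001,"wx":0,"wy":0,"wz":0,"jaw":-1}
    - {"tx":0,"ty":0.042,"tz":0.001,"wx":0,"wy":0,"wz":0,"jaw":-1}
    - {"tx":0,"ty":0.042,"tz":0.001,"wx":0,"wy":0,"wz":0,"jaw":-1}

```text
t: 3.95
position: [0.6156, -0.1384, 0.2187]
tool_rot: [0.494, 0.508, 0.492, -0.505]
wrist_force: [1.0, 4.7, 5.2]
grip_width: 0.0133
```

```bash
python3 plan.py .6146,-.1395,.216,-1.5,0
```

```text
t 3.95 [ 0.6156 -0.1384  0.2187] F [1.  4.7 5.2] w 0.0133
[{"tx": 0.005, "ty": -0.002, "tz": 0.002, "wx": -0.0, "wy": -0.002, "wz": -0.009, "jaw": -1.0}]
```

Call:
carry_out:
  series:
    - {"tx":0,"ty":-0.002,"tz":0,"wx":0,"wy":0,"wz":0,"jaw":-1}
    - {"tx":0,"ty":-0.002,"tz":0,"wx":0,"wy":0,"wz":0,"jaw":-0.3}
    - {"tx":0,"ty":-0.002,"tz":0,"wx":0,"wy":0,"wz":0,"jaw":-0.3}
    - {"tx":-0.08,"ty":-0.002,"tz":0,"wx":0,"wy":0,"wz":0,"jaw":-0.3}
    - {"tx":-0.15,"ty":-0.002,"tz":0,"wx":0,"wy":0,"wz":0,"jaw":-0.3}

```text
t: 4.58
position: [0.6124, -0.1397, 0.2915]
tool_rot: [-0.493, -0.506, -0.493, 0.507]
wrist_force: [1.2, -0.9, -0.0]
grip_width: 0.0328
```

Call:
carry_out:
  series:
    - {"tx":0,"ty":-0.08,"tz":0.08,"wx":0,"wy":0,"wz":0,"jaw":-0.3}
    - {"tx":0,"ty":-0.17,"tz":0.17,"wx":0,"wy":0,"wz":0,"jaw":-0.3}
    - {"tx":0.05,"ty":-0.26,"tz":0.26,"wx":0,"wy":0,"wz":0,"jaw":-0.3}
    - {"tx":0.12,"ty":-0.335,"tz":0.36,"wx":0,"wy":0,"wz":0,"jaw":-0.3}
    - {"tx":0.2,"ty":-0.335,"tz":0.375,"wx":0,"wy":0,"wz":0,"jaw":-0.3}

```text
t: 5.2
position: [0.4391, -0.3257, 0.1922]
tool_rot: [-0.494, -0.507, -0.491, 0.508]
wrist_force: [1.4, -0.3, -0.9]
grip_width: 0.0327
```

```bash
python3 plan.py .4405,-.324,.08,-1.5,32,3 .4405,-.324,.08,-1.5,0,3
python3 - <<'E'
from h import *
t=optics.read_camera("top");s=optics.read_camera("scene");cv2.imwrite("pics/t2.png",t)
a=cv2.resize(t[150:250,360:500],None,fx=5,fy=5,interpolation=cv2.INTER_CUBIC);cv2.imwrite("pics/s2.png",s)
b=cv2.resize(s[175:275,225:365],None,fx=5,fy=5,interpolation=cv2.INTER_CUBIC)
cv2.imwrite("pics/c3.png",cv2.resize(np.vstack([a,b]),None,fx=.6,fy=.6,interpolation=cv2.INTER_AREA))
E
```

```text
t 5.2 [ 0.4391 -0.3257  0.1922] F [ 1.4 -0.3 -0.9] w 0.0327
[{"tx": 0.075, "ty": 0.001, "tz": -0.001, "wx": -0.003, "wy": 0.003, "wz": -0.002, "jaw": -0.319}, {"tx": 0.15, "ty": 0.001, "tz": -0.003, "wx": -0.006, "wy": 0.006, "wz": -0.003, "jaw": -0.319}, {"tx": 0.224, "ty": 0.002, "tz": -0.004, "wx": -0.008, "wy": 0.008, "wz": -0.005, "jaw": -0.319}, {"tx": 0.224, "ty": 0.002, "tz": -0.004, "wx": -0.008, "wy": 0.008, "wz": -0.005, "jaw": -1.0}, {"tx": 0.224, "ty": 0.002, "tz": -0.004, "wx": -0.008, "wy": 0.008, "wz": -0.005, "jaw": -1.0}]
[{"tx": 0.0, "ty": 0.0, "tz": 0.0, "wx": 0.0, "wy": 0.0, "wz": 0.0, "jaw": -1.0}]
```

View pics/c3.png

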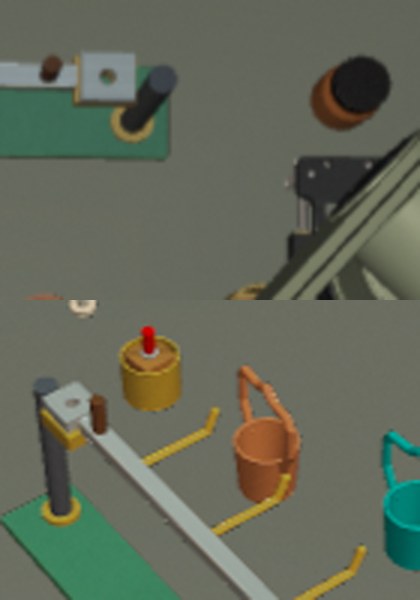

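The crop shows the arm's plate lying over the ledge, with its hole at top (395.5,175.2) and scene (248.8,209.2). Grasping the pin now and checking the hole offset by numbers.

Call:
carry_out:
  series:
    - {"tx":0.075,"ty":0.001,"tz":-0.001,"wx":0,"wy":0,"wz":0,"jaw":-0.32}
    - {"tx":0.15,"ty":0.001,"tz":-0.003,"wx":0,"wy":0,"wz":0,"jaw":-0.32}
    - {"tx":0.224,"ty":0.002,"tz":-0.004,"wx":0,"wy":0,"wz":0,"jaw":-0.32}
    - {"tx":0.224,"ty":0.002,"tz":-0.004,"wx":0,"wy":0,"wz":0,"jaw":-1}
    - {"tx":0.224,"ty":0.002,"tz":-0.004,"wx":0,"wy":0,"wz":0,"jaw":-1}
  newtons: 25

```text
t: 5.92
position: [0.4429, -0.3208, 0.0815]
tool_rot: [-0.494, -0.506, -0.492, 0.506]
wrist_force: [-0.4, 0.0, 0.4]
grip_width: 0.0156
```

```bash
python3 - <<'E'
from h import *
t=cv2.imread("pics/t2.png");s=cv2.imread("pics/s2.png")
def hole(im,u,v,r=7):
    g=cv2.cvtColor(im,cv2.COLOR_BGR2GRAY);f=cv2.resize(g[v-r:v+r+1,u-r:u+r+1],None,fx=8,fy=8,interpolation=cv2.INTER_CUBIC).astype(float)
    c=f[28:-28,28:-28]; w=np.clip((np.median(f)+f[40:80,40:80].min())/2-f,0,None); w[:28]=0;w[-28:]=0;w[:,:28]=0;w[:,-28:]=0
    y,x=np.mgrid[:f.shape[0],:f.shape[1]];return u-r+((w*x).sum()/w.sum()+.5)/8-.5,v-r+((w*y).sum()/w.sum()+.5)/8-.5
t0=cv2.imread("pics/top0.png");s0=cv2.imread("pics/scene0.png")
for n,T,S,z in(("arm",hole(t,395,175),hole(s,249,209),.186),("ledge",hole(t0,394,176),hole(s0,249,213),.170)):
    p,e=two(T,S);print(n,np.round(T,1),np.round(S,1),p.round(4),round(e,4),onz("top",*T,z).round(4),onz("scene",*S,z).round(4))
E
python3 plan.py .4405,-.324,.29,-1.5,0
```

```text
arm [395.2 174.6] [249.6 208.5] [ 0.6123 -0.1823  0.1902] 0.0029 [ 0.6144 -0.1839  0.186 ] [ 0.6092 -0.185   0.186 ]
ledge [394.5 175.6] [249.1 213.5] [ 0.6144 -0.1834  0.1728] 0.0021 [ 0.6159 -0.1845  0.17  ] [ 0.6123 -0.1851  0.17  ]
t 5.92 [ 0.4429 -0.3208  0.0815] F [-0.4  0.   0.4] w 0.0156
[{"tx": -0.104, "ty": -0.001, "tz": 0.002, "wx": 0.0, "wy": 0.001, "wz": -0.001, "jaw": -1.0}, {"tx": -0.209, "ty": -0.002, "tz": 0.004, "wx": 0.0, "wy": 0.002, "wz": -0.002, "jaw": -1.0}, {"tx": -0.313, "ty": -0.003, "tz": 0.005, "wx": 0.0, "wy": 0.003, "wz": -0.003, "jaw": -1.0}, {"tx": -0.417, "ty": -0.004, "tz": 0.007, "wx": 0.0, "wy": 0.004, "wz": -0.004, "jaw": -1.0}]
```

Call:
carry_out:
  series:
    - {"tx":0,"ty":0,"tz":0,"wx":0,"wy":0,"wz":0,"jaw":-1}
    - {"tx":0,"ty":0,"tz":0,"wx":0,"wy":0,"wz":0,"jaw":-1}
  newtons: 25

```text
t: 6.18
position: [0.4423, -0.3208, 0.0814]
tool_rot: [-0.494, -0.507, -0.492, 0.507]
wrist_force: [-1.6, 1.4, 4.8]
grip_width: 0.0133
```

Call:
carry_out:
  series:
    - {"tx":-0.08,"ty":0,"tz":0,"wx":0,"wy":0,"wz":0,"jaw":-1}
    - {"tx":-0.18,"ty":0,"tz":0,"wx":0,"wy":0,"wz":0,"jaw":-1}
    - {"tx":-0.3,"ty":0,"tz":0,"wx":0,"wy":0,"wz":0,"jaw":-1}
    - {"tx":-0.417,"ty":0,"tz":0,"wx":0,"wy":0,"wz":0,"jaw":-1}
    - {"tx":-0.417,"ty":0,"tz":0,"wx":0,"wy":0,"wz":0,"jaw":-1}

```text
t: 6.8
position: [0.4445, -0.3228, 0.2959]
tool_rot: [0.499, 0.507, 0.488, -0.506]
wrist_force: [-0.4, 0.7, -0.5]
grip_width: 0.0135
```

```bash
python3 plan.py .56,-.22,.295,-1.5,0 .614,-.1845,.295,-1.5,0 .614,-.1845,.295,-1.5,0,3
python3 - <<'E'
from h import *
cv2.imwrite("pics/t3.png",optics.read_camera("top"));cv2.imwrite("pics/s3.png",optics.read_camera("scene"))
E
```

```text
t 6.8 [ 0.4445 -0.3228  0.2959] F [-0.4  0.7 -0.5] w 0.0135
[{"tx": 0.001, "ty": 0.075, "tz": -0.071, "wx": -0.0, "wy": 0.007, "wz": -0.007, "jaw": -1.0}, {"tx": 0.001, "ty": 0.15, "tz": -0.141, "wx": -0.001, "wy": 0.013, "wz": -0.015, "jaw": -1.0}, {"tx": 0.002, "ty": 0.225, "tz": -0.212, "wx": -0.001, "wy": 0.02, "wz": -0.022, "jaw": -1.0}, {"tx": 0.002, "ty": 0.278, "tz": -0.249, "wx": -0.001, "wy": 0.02, "wz": -0.022, "jaw": -1.0}, {"tx": 0.003, "ty": 0.332, "tz": -0.286, "wx": -0.001, "wy": 0.02, "wz": -0.022, "jaw": -1.0}]
[{"tx": 0.0, "ty": 0.0, "tz": 0.0, "wx": 0.0, "wy": 0.0, "wz": 0.0, "jaw": -1.0}, {"tx": 0.0, "ty": 0.0, "tz": 0.0, "wx": 0.0, "wy": 0.0, "wz": 0.0, "jaw": -1.0}, {"tx": 0.0, "ty": 0.0, "tz": 0.0, "wx": 0.0, "wy": 0.0, "wz": 0.0, "jaw": -1.0}]
```

Call:
carry_out:
  series:
    - {"tx":0.001,"ty":0.075,"tz":-0.071,"wx":0,"wy":0.007,"wz":-0.007,"jaw":-1}
    - {"tx":0.001,"ty":0.15,"tz":-0.141,"wx":0,"wy":0.013,"wz":-0.015,"jaw":-1}
    - {"tx":0.002,"ty":0.225,"tz":-0.212,"wx":0,"wy":0.02,"wz":-0.02,"jaw":-1}
    - {"tx":0.002,"ty":0.278,"tz":-0.25,"wx":0,"wy":0.02,"wz":-0.02,"jaw":-1}
    - {"tx":0.003,"ty":0.332,"tz":-0.28,"wx":0,"wy":0.02,"wz":-0.02,"jaw":-1}

```text
t: 7.52
position: [0.6111, -0.1828, 0.2834]
tool_rot: [-0.487, -0.506, -0.5, 0.507]
wrist_force: [0.2, -0.8, -0.3]
grip_width: 0.0133
```

Call:
carry_out:
  series:
    - {"tx":0,"ty":0,"tz":0,"wx":0,"wy":0,"wz":0,"jaw":-1}
    - {"tx":0,"ty":0,"tz":0,"wx":0,"wy":0,"wz":0,"jaw":-1}
    - {"tx":0,"ty":0,"tz":0,"wx":0,"wy":0,"wz":0,"jaw":-1}

```text
t: 7.9
position: [0.6101, -0.1852, 0.2858]
tool_rot: [-0.487, -0.507, -0.499, 0.507]
wrist_force: [0.4, 0.1, 0.4]
grip_width: 0.0135
```

```bash
python3 plan.py .614,-.1845,.215,-1.5,0
python3 - <<'E'
from h import *
t=optics.read_camera("top");s=optics.read_camera("scene");cv2.imwrite("pics/t4.png",t);cv2.imwrite("pics/s4.png",s)
a=t[130:230,340:460];b=s[140:240,190:310]
cv2.imwrite("pics/c4.png",cv2.resize(np.hstack([a,b]),None,fx=3.3,fy=3.3,interpolation=cv2.INTER_CUBIC))
p=ctrl.observe()["position"]
print("expected px of tip",proj("scene",p-[0,0,.074]),proj("top",p-[0,0,.074]),"hole",proj("scene",[.614,-.1845,.186]))
E
```

```text
t 7.9 [ 0.6101 -0.1852  0.2858] F [0.4 0.1 0.4] w 0.0135
[{"tx": 0.071, "ty": 0.005, "tz": -0.0, "wx": -0.002, "wy": -0.01, "wz": 0.011, "jaw": -1.0}, {"tx": 0.142, "ty": 0.009, "tz": -0.0, "wx": -0.003, "wy": -0.02, "wz": 0.022, "jaw": -1.0}]
expected px of tip (np.float64(248.32645064894714), np.float64(201.07745322728132)) (np.float64(397.46626023526846), np.float64(173.61908347792826)) hole (np.float64(248.1974092331257), np.float64(209.37760548120372))
```

View pics/c4.png

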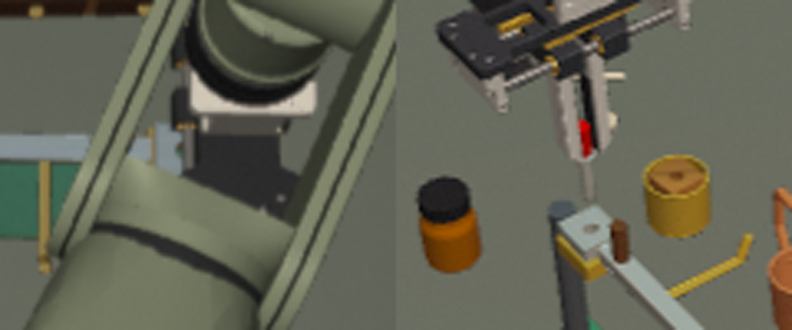

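Pin tip seen in scene at (248.5,200.6), matching the TCP reading (248.3,201.1). The hole is at (249.4,209.1). Descending in stages while watching the force.

Call:
carry_out:
  series:
    - {"tx":0,"ty":0.007,"tz":0,"wx":0,"wy":-0.02,"wz":0.022,"jaw":-1}
    - {"tx":0.02,"ty":0.007,"tz":0,"wx":0,"wy":-0.02,"wz":0.022,"jaw":-1}
    - {"tx":0.05,"ty":0.007,"tz":0,"wx":0,"wy":-0.02,"wz":0.022,"jaw":-1}
    - {"tx":0.07,"ty":0.007,"tz":0,"wx":0,"wy":-0.02,"wz":0.022,"jaw":-1}
    - {"tx":0.07,"ty":0.007,"tz":0,"wx":0,"wy":-0.02,"wz":0.022,"jaw":-1}

```text
t: 8.62
position: [0.6133, -0.1835, 0.2492]
tool_rot: [-0.492, -0.506, -0.494, 0.507]
wrist_force: [-0.1, 1.0, -0.5]
grip_width: 0.0128
```

```bash
python3 plan.py .6135,-.185,.215,-1.5,0
python3 - <<'E'
from h import *
s=optics.read_camera("scene");cv2.imwrite("pics/s5.png",cv2.resize(s[150:240,200:320],None,fx=5,fy=5,interpolation=cv2.INTER_CUBIC))
E
```

```text
t 8.62 [ 0.6133 -0.1835  0.2492] F [-0.1  1.  -0.5] w 0.0128
[{"tx": 0.068, "ty": 0.001, "tz": 0.003, "wx": -0.001, "wy": -0.004, "wz": 0.005, "jaw": -1.0}]
```

View pics/s5.png

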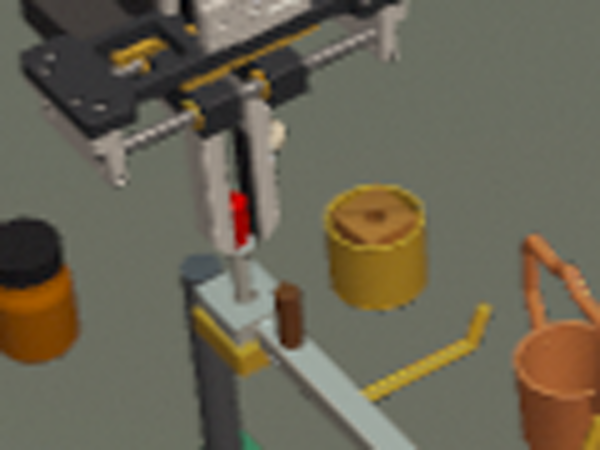

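The pin tip is in the arm's hole at crop (243,297) with no side force. Continuing down.

Call:
carry_out:
  series:
    - {"tx":0.01,"ty":0,"tz":0.002,"wx":0,"wy":0,"wz":0,"jaw":-1}
    - {"tx":0.02,"ty":0,"tz":0.002,"wx":0,"wy":0,"wz":0,"jaw":-1}
    - {"tx":0.03,"ty":0,"tz":0.002,"wx":0,"wy":0,"wz":0,"jaw":-1}
    - {"tx":0.04,"ty":0,"tz":0.002,"wx":0,"wy":0,"wz":0,"jaw":-1}
    - {"tx":0.04,"ty":0,"tz":0.002,"wx":0,"wy":0,"wz":0,"jaw":-1}

```text
t: 9.3
position: [0.6145, -0.1843, 0.2308]
tool_rot: [0.493, 0.507, 0.494, -0.506]
wrist_force: [1.3, 4.3, 0.6]
grip_width: 0.0131
```

Call:
carry_out:
  series:
    - {"tx":0.01,"ty":0,"tz":-0.002,"wx":0,"wy":0,"wz":0,"jaw":-1}
    - {"tx":0.02,"ty":0,"tz":-0.002,"wx":0,"wy":0,"wz":0,"jaw":-1}
    - {"tx":0.026,"ty":0,"tz":-0.002,"wx":0,"wy":0,"wz":0,"jaw":-1}
    - {"tx":0.031,"ty":0,"tz":-0.002,"wx":0,"wy":0,"wz":0,"jaw":-1}
    - {"tx":0.031,"ty":0,"tz":-0.002,"wx":0,"wy":0,"wz":0,"jaw":-1}

```text
t: 9.93
position: [0.6147, -0.1838, 0.2165]
tool_rot: [0.494, 0.507, 0.493, -0.506]
wrist_force: [-0.3, 6.4, 5.0]
grip_width: 0.0128
```

Call:
carry_out:
  series:
    - {"tx":0,"ty":0,"tz":0,"wx":0,"wy":0,"wz":0,"jaw":-0.3}
    - {"tx":0,"ty":0,"tz":0,"wx":0,"wy":0,"wz":0,"jaw":-0.3}
    - {"tx":-0.03,"ty":0,"tz":0,"wx":0,"wy":0,"wz":0,"jaw":-0.3}
    - {"tx":-0.08,"ty":0,"tz":0,"wx":0,"wy":0,"wz":0,"jaw":-0.3}
    - {"tx":-0.15,"ty":0,"tz":0,"wx":0,"wy":0,"wz":0,"jaw":-0.3}

```text
t: 10.55
position: [0.6137, -0.1847, 0.2914]
tool_rot: [-0.493, -0.507, -0.493, 0.507]
wrist_force: [-0.4, 0.3, 0.0]
grip_width: 0.0329
```

Call:
carry_out:
  series:
    - {"tx":0,"ty":-0.1,"tz":0.05,"wx":0,"wy":0,"wz":0,"jaw":-0.3}
    - {"tx":0,"ty":-0.18,"tz":0.11,"wx":0,"wy":0,"wz":0,"jaw":-0.3}
    - {"tx":0,"ty":-0.24,"tz":0.18,"wx":0,"wy":0,"wz":0,"jaw":-0.3}
    - {"tx":0,"ty":-0.26,"tz":0.27,"wx":0,"wy":0,"wz":0,"jaw":-0.3}
    - {"tx":0,"ty":-0.26,"tz":0.28,"wx":0,"wy":0,"wz":0,"jaw":-0.3}

```text
t: 11.18
position: [0.4795, -0.3238, 0.292]
tool_rot: [-0.493, -0.508, -0.491, 0.508]
wrist_force: [0.9, -0.4, 0.3]
grip_width: 0.0324
```

Run:
```python
from h import *
t=optics.read_camera("top");s=optics.read_camera("scene");cv2.imwrite("pics/t6.png",t);cv2.imwrite("pics/s6.png",s)
a=cv2.resize(t[160:300,225:425],None,fx=3.5,fy=3.5,interpolation=cv2.INTER_CUBIC);b=cv2.resize(s[175:265,225:365],(700,450))[:,:]
cv2.imwrite("pics/c6.png",cv2.resize(np.vstack([a,b]),None,fx=.62,fy=.62,interpolation=cv2.INTER_AREA))
print(ctrl.observe()["position"])
for n,im in(("top",t),("scene",s)):print(n,blobs(mask(im,4,13,110,70),40)[:12],blobs(mask(im,0,4,170,70)|mask(im,176,180,170,70),6))
```

```text
[ 0.48050717 -0.32160592  0.29147578]
top [([356, 249, 42, 25, 599], [375.3, 260.9]), ([234, 251, 38, 25, 549], [255.3, 263.3])] [([395, 169, 6, 7, 29], [397.3, 171.8]), ([12, 337, 14, 4, 45], [18.5, 338.9])]
scene [([537, 42, 103, 62, 1032], [591.1, 73.3]), ([303, 197, 22, 46, 577], [312.6, 223.3]), ([255, 208, 5, 12, 43], [257.4, 213.4]), ([367, 261, 37, 44, 810], [383.4, 284.6]), ([93, 267, 42, 79, 788], [116.8, 313.1]), ([133, 269, 14, 19, 55], [139.7, 280.0])] [([245, 199, 5, 10, 42], [247.0, 203.2])]
```

View pics/c6.png

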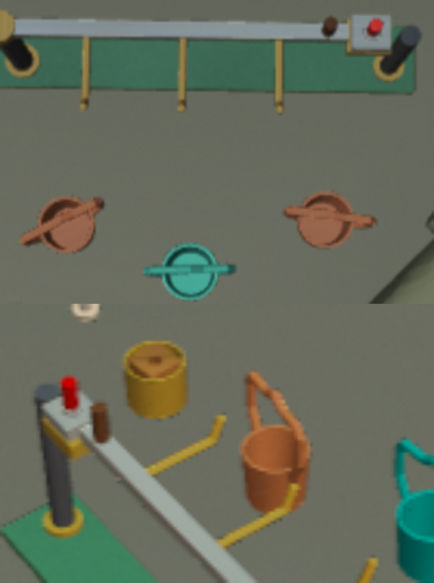

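The pin is in: red grip at top (397,172), collar on the plate. Both cups and the turquoise look-alike are unmoved. Checking hook positions and planning the right cup's grasp on the inner level stretch of its handle.

```bash
python3 - <<'E'
from h import *
print("grip expected",proj("scene",[.6145,-.1842,.204]),proj("top",[.6145,-.1842,.206]))
for q in((264.2,208.4),(308.9,208.4),(353.6,209.3)):print(onz("top",*q,.203).round(4))
E
python3 plan.py .4334,-.1192,.20,-7.9,30 .4334,-.1192,.121,-7.9,30,3 .4334,-.1192,.121,-7.9,0,4
```

```text
grip expected (np.float64(247.51024431487335), np.float64(204.39445512947248)) (np.float64(396.5469486778643), np.float64(172.5026223926667))
[0.5378 0.109  0.203 ]
[0.5367 0.0107 0.203 ]
[ 0.5335 -0.0876  0.203 ]
t 11.28 [ 0.4805 -0.3216  0.2915] F [0.  0.7 0. ] w 0.0328
[{"tx": 0.037, "ty": -0.021, "tz": -0.08, "wx": 0.042, "wy": 0.0, "wz": -0.001, "jaw": -0.362}, {"tx": 0.073, "ty": -0.042, "tz": -0.161, "wx": 0.084, "wy": 0.0, "wz": -0.001, "jaw": -0.362}, {"tx": 0.11, "ty": -0.064, "tz": -0.241, "wx": 0.125, "wy": 0.001, "wz": -0.002, "jaw": -0.362}, {"tx": 0.146, "ty": -0.085, "tz": -0.322, "wx": 0.167, "wy": 0.001, "wz": -0.003, "jaw": -0.362}, {"tx": 0.183, "ty": -0.106, "tz": -0.402, "wx": 0.209, "wy": 0.001, "wz": -0.004, "jaw": -0.362}]
[{"tx": 0.053, "ty": 0.0, "tz": -0.0, "wx": 0.0, "wy": 0.0, "wz": 0.0, "jaw": -0.362}, {"tx": 0.105, "ty": 0.0, "tz": -0.0, "wx": 0.0, "wy": 0.0, "wz": 0.0, "jaw": -0.362}, {"tx": 0.158, "ty": 0.0, "tz": -0.0, "wx": 0.0, "wy": 0.0, "wz": 0.0, "jaw": -0.362}, {"tx": 0.158, "ty": 0.0, "tz": -0.0, "wx": 0.0, "wy": 0.0, "wz": 0.0, "jaw": -1.0}, {"tx": 0.158, "ty": 0.0, "tz": -0.0, "wx": 0.0, "wy": 0.0, "wz": 0.0, "jaw": -1.0}]
[{"tx": 0.0, "ty": 0.0, "tz": 0.0, "wx": 0.0, "wy": 0.0, "wz": 0.0, "jaw": -1.0}, {"tx": 0.0, "ty": 0.0, "tz": 0.0, "wx": 0.0, "wy": 0.0, "wz": 0.0, "jaw": -1.0}]
```

Call:
carry_out:
  series:
    - {"tx":0.037,"ty":-0.021,"tz":-0.08,"wx":0.042,"wy":0,"wz":0,"jaw":-0.36}
    - {"tx":0.073,"ty":-0.042,"tz":-0.161,"wx":0.084,"wy":0,"wz":0,"jaw":-0.36}
    - {"tx":0.11,"ty":-0.064,"tz":-0.241,"wx":0.125,"wy":0,"wz":0,"jaw":-0.36}
    - {"tx":0.146,"ty":-0.085,"tz":-0.322,"wx":0.167,"wy":0,"wz":0,"jaw":-0.36}
    - {"tx":0.183,"ty":-0.106,"tz":-0.402,"wx":0.209,"wy":0,"wz":0,"jaw":-0.36}
  newtons: 40

```text
t: 11.9
position: [0.433, -0.1159, 0.1992]
tool_rot: [0.466, 0.533, 0.465, -0.532]
wrist_force: [-0.3, 1.2, 0.3]
grip_width: 0.0301
```

Call:
carry_out:
  series:
    - {"tx":0,"ty":0,"tz":0,"wx":0,"wy":0,"wz":0,"jaw":-0.36}
    - {"tx":0,"ty":0,"tz":0,"wx":0,"wy":0,"wz":0,"jaw":-0.36}
    - {"tx":0,"ty":0,"tz":0,"wx":0,"wy":0,"wz":0,"jaw":-0.36}

```text
t: 12.28
position: [0.4342, -0.1193, 0.2003]
tool_rot: [0.466, 0.533, 0.464, -0.532]
wrist_force: [-0.6, -0.2, -0.1]
grip_width: 0.0301
```

```bash
python3 plan.py .4334,-.1192,.121,-7.9,30,3 .4334,-.1192,.121,-7.9,0,2;python3 - <<'E'
from h import *
s=optics.read_camera("scene");cv2.imwrite("pics/s7.png",cv2.resize(s[130:260,240:400],None,fx=4,fy=4,interpolation=cv2.INTER_CUBIC))
E
```

```text
t 12.28 [ 0.4342 -0.1193  0.2003] F [-0.6 -0.2 -0.1] w 0.0301
[{"tx": 0.053, "ty": -0.001, "tz": -0.0, "wx": 0.001, "wy": 0.001, "wz": -0.002, "jaw": -0.362}, {"tx": 0.106, "ty": -0.001, "tz": -0.0, "wx": 0.002, "wy": 0.001, "wz": -0.004, "jaw": -0.362}, {"tx": 0.159, "ty": -0.002, "tz": -0.0, "wx": 0.003, "wy": 0.002, "wz": -0.006, "jaw": -0.362}, {"tx": 0.159, "ty": -0.002, "tz": -0.0, "wx": 0.003, "wy": 0.002, "wz": -0.006, "jaw": -1.0}, {"tx": 0.159, "ty": -0.002, "tz": -0.0, "wx": 0.003, "wy": 0.002, "wz": -0.006, "jaw": -1.0}]
```

View pics/s7.png

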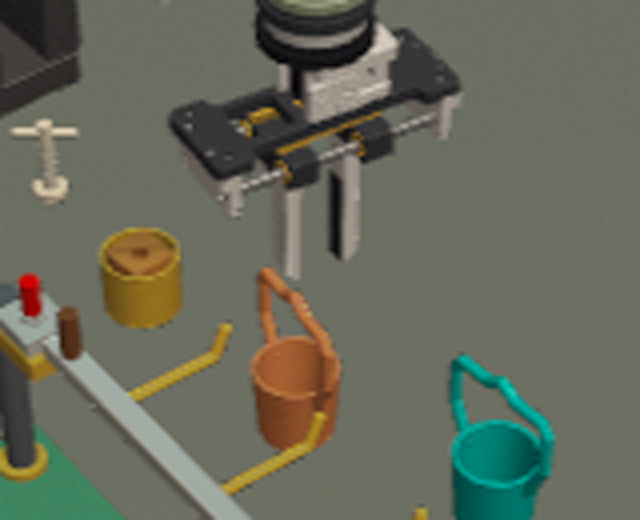

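The fingers (crop (318,270)) stand over the inner part of the copper handle. Grip and lift.

Call:
carry_out:
  series:
    - {"tx":0.07,"ty":-0.001,"tz":0,"wx":0,"wy":0,"wz":0,"jaw":-0.36}
    - {"tx":0.13,"ty":-0.001,"tz":0,"wx":0,"wy":0,"wz":0,"jaw":-0.36}
    - {"tx":0.158,"ty":-0.001,"tz":0,"wx":0,"wy":0,"wz":0,"jaw":-0.36}
    - {"tx":0.158,"ty":-0.001,"tz":0,"wx":0,"wy":0,"wz":0,"jaw":-0.36}
    - {"tx":0.158,"ty":-0.001,"tz":0,"wx":0,"wy":0,"wz":0,"jaw":-0.8}

```text
t: 12.95
position: [0.4337, -0.119, 0.1214]
tool_rot: [0.466, 0.534, 0.464, -0.532]
wrist_force: [-0.6, 0.5, 0.8]
grip_width: 0.0231
```

Call:
carry_out:
  series:
    - {"tx":0,"ty":0,"tz":0,"wx":0,"wy":0,"wz":0,"jaw":-1}
    - {"tx":0,"ty":0,"tz":0,"wx":0,"wy":0,"wz":0,"jaw":-1}
    - {"tx":0,"ty":0,"tz":0,"wx":0,"wy":0,"wz":0,"jaw":-1}
    - {"tx":0,"ty":0,"tz":0,"wx":0,"wy":0,"wz":0,"jaw":-1}

```text
t: 13.45
position: [0.4337, -0.1186, 0.1212]
tool_rot: [0.466, 0.534, 0.464, -0.532]
wrist_force: [1.5, 0.2, 4.8]
grip_width: 0.008
```

Call:
carry_out:
  series:
    - {"tx":-0.02,"ty":0,"tz":0,"wx":0,"wy":0,"wz":0,"jaw":-1}
    - {"tx":-0.06,"ty":0,"tz":0,"wx":0,"wy":0,"wz":0,"jaw":-1}
    - {"tx":-0.12,"ty":0,"tz":0,"wx":0,"wy":0,"wz":0,"jaw":-1}
    - {"tx":-0.18,"ty":0,"tz":0,"wx":0,"wy":0,"wz":0,"jaw":-1}
    - {"tx":-0.22,"ty":0,"tz":0,"wx":0,"wy":0,"wz":0,"jaw":-1}

```text
t: 14.08
position: [0.4321, -0.1183, 0.2313]
tool_rot: [0.465, 0.533, 0.465, -0.533]
wrist_force: [0.6, 0.6, -1.9]
grip_width: 0.0076
```

Call:
carry_out:
  series:
    - {"tx":0,"ty":0,"tz":0,"wx":-0.1,"wy":0,"wz":0,"jaw":-1}
    - {"tx":0,"ty":0,"tz":0,"wx":-0.213,"wy":0,"wz":0,"jaw":-1}
    - {"tx":0,"ty":0,"tz":0,"wx":-0.213,"wy":0,"wz":0,"jaw":-1}

```text
t: 14.45
position: [0.4317, -0.1181, 0.2298]
tool_rot: [-0.493, -0.506, -0.494, 0.506]
wrist_force: [-0.1, -0.3, -1.6]
grip_width: 0.0076
```

```bash
python3 - <<'E'
from h import *
o=ctrl.observe();print(o["position"],o["wrist_force"],o["grip_width"])
t=optics.read_camera("top");s=optics.read_camera("scene");cv2.imwrite("pics/t8.png",t);a=cv2.resize(s[130:250,250:400],None,fx=4,fy=4,interpolation=cv2.INTER_CUBIC)
cv2.imwrite("pics/s8.png",a);p=o["position"]
print("crown expected",proj("scene",p+[0,-.026,.005]),"underside",proj("scene",p+[0,-.026,-.121]))
E
python3 plan.py .4334,-.0621,.228,-1.5,0 .5616,-.0621,.228,-1.5,0,4 .5616,-.0621,.228,-1.5,0,2
```

```text
[ 0.43172049 -0.11808245  0.22975359] [-0.08796578 -0.30093781 -1.58294347] 0.007555707882529393
crown expected (np.float64(313.014611348948), np.float64(174.49712201765834)) underside (np.float64(313.38917154687977), np.float64(209.58757498424484))
t 14.55 [ 0.432  -0.1181  0.2298] F [-1.3 -0.3 -1.3] w 0.0074
[{"tx": 0.002, "ty": -0.0, "tz": -0.056, "wx": 0.001, "wy": -0.0, "wz": 0.0, "jaw": -1.0}, {"tx": 0.004, "ty": -0.0, "tz": -0.112, "wx": 0.001, "wy": -0.001, "wz": 0.0, "jaw": -1.0}, {"tx": 0.004, "ty": 0.064, "tz": -0.114, "wx": 0.001, "wy": -0.001, "wz": 0.0, "jaw": -1.0}, {"tx": 0.004, "ty": 0.128, "tz": -0.115, "wx": 0.001, "wy": -0.001, "wz": 0.0, "jaw": -1.0}, {"tx": 0.004, "ty": 0.192, "tz": -0.117, "wx": 0.001, "wy": -0.001, "wz": 0.0, "jaw": -1.0}]
[{"tx": 0.0, "ty": 0.064, "tz": -0.002, "wx": 0.0, "wy": 0.0, "wz": 0.0, "jaw": -1.0}, {"tx": 0.0, "ty": 0.064, "tz": -0.002, "wx": 0.0, "wy": 0.0, "wz": 0.0, "jaw": -1.0}, {"tx": 0.0, "ty": 0.064, "tz": -0.002, "wx": 0.0, "wy": 0.0, "wz": 0.0, "jaw": -1.0}]
```

View pics/s8.png

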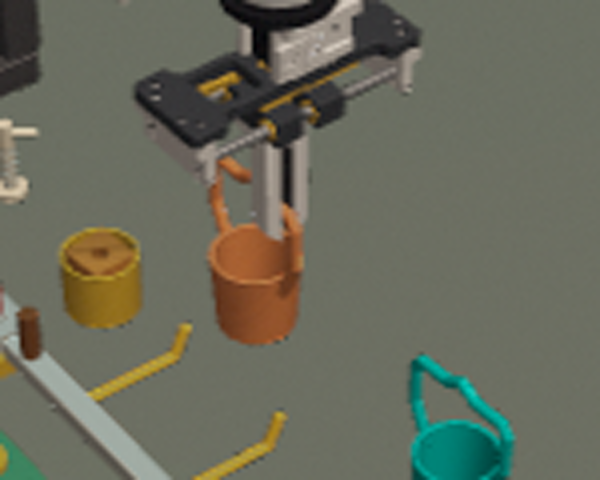

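The cup is held upright with its underside at crop (256,330), close to the expected (253,318). Carrying it to hook 2.

Call:
carry_out:
  series:
    - {"tx":0.002,"ty":0,"tz":-0.04,"wx":0,"wy":0,"wz":0,"jaw":-1}
    - {"tx":0.004,"ty":0.02,"tz":-0.09,"wx":0,"wy":0,"wz":0,"jaw":-1}
    - {"tx":0.004,"ty":0.07,"tz":-0.112,"wx":0,"wy":0,"wz":0,"jaw":-1}
    - {"tx":0.004,"ty":0.13,"tz":-0.114,"wx":0,"wy":0,"wz":0,"jaw":-1}
    - {"tx":0.004,"ty":0.18,"tz":-0.116,"wx":0,"wy":0,"wz":0,"jaw":-1}

```text
t: 15.18
position: [0.5246, -0.0622, 0.228]
tool_rot: [0.494, 0.506, 0.494, -0.506]
wrist_force: [0.0, -0.5, -1.5]
grip_width: 0.008
```

Call:
carry_out:
  series:
    - {"tx":0,"ty":0.04,"tz":-0.002,"wx":0,"wy":0,"wz":0,"jaw":-1}
    - {"tx":0,"ty":0.075,"tz":-0.003,"wx":0,"wy":0,"wz":0,"jaw":-1}
    - {"tx":0,"ty":0.075,"tz":-0.003,"wx":0,"wy":0,"wz":0,"jaw":-1}
    - {"tx":0,"ty":0.075,"tz":-0.003,"wx":0,"wy":0,"wz":0,"jaw":-1}

```text
t: 15.68
position: [0.5606, -0.0619, 0.2279]
tool_rot: [-0.494, -0.506, -0.494, 0.506]
wrist_force: [0.5, 0.4, -1.8]
grip_width: 0.0075
```

```bash
python3 - <<'E'
from h import *
o=ctrl.observe();print(o["position"],o["wrist_force"],o["grip_width"])
s=optics.read_camera("scene");t=optics.read_camera("top");cv2.imwrite("pics/s9r.png",s)
cv2.imwrite("pics/s9.png",np.hstack([cv2.resize(s[150:270,225:345],(480,480),interpolation=cv2.INTER_CUBIC),cv2.resize(t[180:260,320:400],(320,480))]))
E
python3 plan.py .5616,-.0621,.183,-1.5,0
```

```text
[ 0.56059381 -0.0618855   0.22786028] [ 0.54173861  0.41807298 -1.82479866] 0.007537370709078182
t 15.78 [ 0.5606 -0.0619  0.2282] F [ 0.5 -0.3 -1.6] w 0.008
[{"tx": 0.09, "ty": 0.002, "tz": 0.0, "wx": 0.002, "wy": -0.0, "wz": -0.0, "jaw": -1.0}]
```

View pics/s9.png

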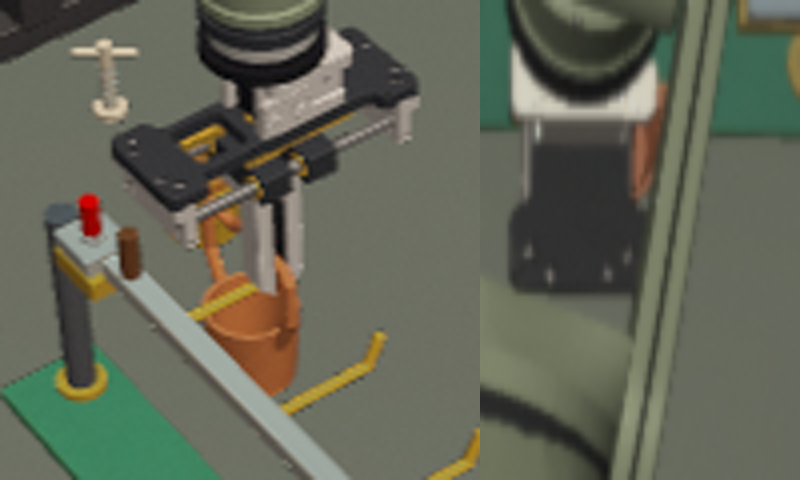

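Hook 2 runs inside the handle opening (crop (230,300)). Lowering.

Call:
carry_out:
  series:
    - {"tx":0.03,"ty":0.001,"tz":0,"wx":0,"wy":0,"wz":0,"jaw":-1}
    - {"tx":0.055,"ty":0.001,"tz":0,"wx":0,"wy":0,"wz":0,"jaw":-1}
    - {"tx":0.072,"ty":0.001,"tz":0,"wx":0,"wy":0,"wz":0,"jaw":-1}
    - {"tx":0.08,"ty":0.001,"tz":0,"wx":0,"wy":0,"wz":0,"jaw":-1}
    - {"tx":0.08,"ty":0.001,"tz":0,"wx":0,"wy":0,"wz":0,"jaw":-1}

```text
t: 16.4
position: [0.5618, -0.062, 0.1879]
tool_rot: [0.494, 0.506, 0.494, -0.506]
wrist_force: [0.4, 0.2, -1.5]
grip_width: 0.0076
```

Call:
carry_out:
  series:
    - {"tx":0.004,"ty":0,"tz":0,"wx":0,"wy":0,"wz":0,"jaw":-1}
    - {"tx":0.008,"ty":0,"tz":0,"wx":0,"wy":0,"wz":0,"jaw":-1}
    - {"tx":0.008,"ty":0,"tz":0,"wx":0,"wy":0,"wz":0,"jaw":-1}
    - {"tx":0.008,"ty":0,"tz":0,"wx":0,"wy":0,"wz":0,"jaw":-1}

```text
t: 16.9
position: [0.5624, -0.0621, 0.1849]
tool_rot: [0.494, 0.507, 0.493, -0.506]
wrist_force: [-0.2, -1.3, 0.9]
grip_width: 0.0075
```

Contact: the cup's weight is off the wrist. Release and rise.

Call:
carry_out:
  series:
    - {"tx":0.001,"ty":0,"tz":0,"wx":0,"wy":0,"wz":0,"jaw":-0.7}
    - {"tx":0.001,"ty":0,"tz":0,"wx":0,"wy":0,"wz":0,"jaw":-0.5}
    - {"tx":0.001,"ty":0,"tz":0,"wx":0,"wy":0,"wz":0,"jaw":-0.4}
    - {"tx":0.001,"ty":0,"tz":0,"wx":0,"wy":0,"wz":0,"jaw":-0.36}
    - {"tx":0.001,"ty":0,"tz":0,"wx":0,"wy":0,"wz":0,"jaw":-0.36}

```text
t: 17.52
position: [0.562, -0.062, 0.1838]
tool_rot: [0.494, 0.506, 0.494, -0.506]
wrist_force: [-0.2, 1.3, 0.8]
grip_width: 0.0299
```

Call:
carry_out:
  series:
    - {"tx":-0.02,"ty":0,"tz":0,"wx":0,"wy":0,"wz":0,"jaw":-0.36}
    - {"tx":-0.06,"ty":0,"tz":0,"wx":0,"wy":0,"wz":0,"jaw":-0.36}
    - {"tx":-0.12,"ty":0,"tz":0,"wx":0,"wy":0,"wz":0,"jaw":-0.36}
    - {"tx":-0.2,"ty":0,"tz":0,"wx":0,"wy":0,"wz":0,"jaw":-0.36}
    - {"tx":-0.2,"ty":0,"tz":0,"wx":0,"wy":0,"wz":0,"jaw":-0.36}

```text
t: 18.15
position: [0.5644, -0.0626, 0.289]
tool_rot: [0.497, 0.508, 0.491, -0.504]
wrist_force: [0.1, 0.0, 0.0]
grip_width: 0.0299
```

Call:
carry_out:
  series:
    - {"tx":0,"ty":-0.1,"tz":0,"wx":0,"wy":0,"wz":0,"jaw":-0.36}
    - {"tx":0,"ty":-0.2,"tz":0,"wx":0,"wy":0,"wz":0,"jaw":-0.36}
    - {"tx":0,"ty":-0.28,"tz":0,"wx":0,"wy":0,"wz":0,"jaw":-0.36}
    - {"tx":0,"ty":-0.36,"tz":0,"wx":0,"wy":0,"wz":0,"jaw":-0.36}
    - {"tx":0,"ty":-0.36,"tz":0,"wx":0,"wy":0,"wz":0,"jaw":-0.36}

```text
t: 18.77
position: [0.3798, -0.0571, 0.2827]
tool_rot: [0.494, 0.506, 0.494, -0.506]
wrist_force: [0.7, -0.6, 0.5]
grip_width: 0.0303
```

Run:
```python
from h import *
o=ctrl.observe();print(o["position"],o["wrist_force"],o["grip_width"])
s=optics.read_camera("scene");t=optics.read_camera("top");cv2.imwrite("pics/s10r.png",s);cv2.imwrite("pics/t10r.png",t)
cv2.imwrite("pics/s10.png",np.vstack([cv2.resize(s[180:310,230:430],(700,455),interpolation=cv2.INTER_CUBIC)[:, :],np.hstack([cv2.resize(t[160:290,225:425],(700,455),interpolation=cv2.INTER_CUBIC)])])[::1] )
im=cv2.imread("pics/s10.png");cv2.imwrite("pics/s10.png",cv2.resize(im,None,fx=.65,fy=.65,interpolation=cv2.INTER_AREA))
for n,im in(("top",t),("scene",s)):print(n,blobs(mask(im,4,13,110,70),40)[:12])
```

```text
[ 0.3798415  -0.05709308  0.28271752] [ 0.70062281 -0.57514089  0.53360957] 0.03028873206184764
top [([464, 173, 21, 18, 121], [470.0, 184.4]), ([331, 191, 44, 27, 606], [351.4, 203.7]), ([234, 251, 38, 25, 550], [255.3, 263.3])]
scene [([583, 65, 57, 40, 614], [612.5, 83.7]), ([255, 208, 5, 12, 42], [257.4, 213.4]), ([276, 212, 24, 39, 384], [288.8, 233.9]), ([278, 248, 13, 13, 69], [282.9, 255.6]), ([367, 261, 37, 44, 809], [383.3, 284.6]), ([93, 267, 42, 79, 801], [116.6, 313.0]), ([135, 274, 13, 16, 53], [141.7, 281.1]), ([146, 290, 23, 18, 73], [156.0, 297.6]), ([163, 310, 15, 16, 72], [170.6, 318.7])]
```

View pics/s10.png

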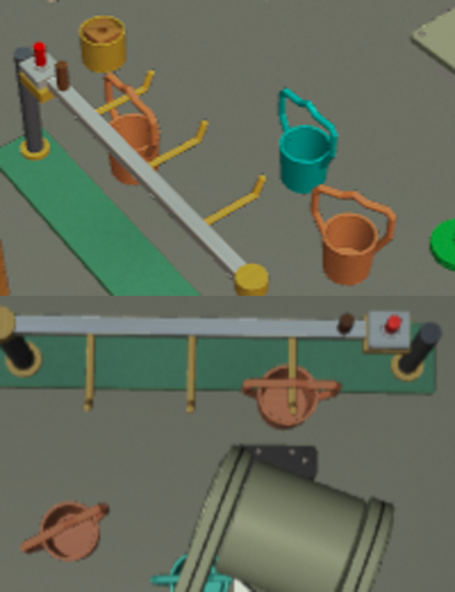

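Cup hangs level on hook 2 (top crop (290,390)); the other copper cup still stands at top (255,263). Now grasping that one.

```bash
python3 plan.py .439,.118,.20,25.1,30,5
```

```text
t 18.88 [ 0.3821 -0.0576  0.2834] F [-0.5  0.8  0.6] w 0.0301
[{"tx": 0.033, "ty": 0.021, "tz": -0.071, "wx": -0.177, "wy": 0.0, "wz": -0.001, "jaw": -0.362}, {"tx": 0.067, "ty": 0.042, "tz": -0.142, "wx": -0.354, "wy": 0.0, "wz": -0.001, "jaw": -0.362}, {"tx": 0.1, "ty": 0.063, "tz": -0.212, "wx": -0.531, "wy": 0.0, "wz": -0.002, "jaw": -0.362}, {"tx": 0.134, "ty": 0.084, "tz": -0.283, "wx": -0.708, "wy": 0.001, "wz": -0.003, "jaw": -0.362}, {"tx": 0.167, "ty": 0.105, "tz": -0.354, "wx": -0.884, "wy": 0.001, "wz": -0.003, "jaw": -0.362}]
```

Call:
carry_out:
  series:
    - {"tx":0.02,"ty":0.021,"tz":-0.071,"wx":-0.177,"wy":0,"wz":0,"jaw":-0.36}
    - {"tx":0.05,"ty":0.042,"tz":-0.142,"wx":-0.354,"wy":0,"wz":0,"jaw":-0.36}
    - {"tx":0.09,"ty":0.063,"tz":-0.212,"wx":-0.531,"wy":0,"wz":0,"jaw":-0.36}
    - {"tx":0.13,"ty":0.084,"tz":-0.283,"wx":-0.708,"wy":0,"wz":0,"jaw":-0.36}
    - {"tx":0.167,"ty":0.105,"tz":-0.354,"wx":-0.884,"wy":0,"wz":0,"jaw":-0.36}

```text
t: 19.5
position: [0.4402, 0.1197, 0.199]
tool_rot: [0.598, 0.378, 0.597, -0.378]
wrist_force: [-0.1, -0.3, -0.8]
grip_width: 0.0299
```

Call:
carry_out:
  series:
    - {"tx":0,"ty":0,"tz":0,"wx":0,"wy":0,"wz":0,"jaw":-0.36}
    - {"tx":0,"ty":0,"tz":0,"wx":0,"wy":0,"wz":0,"jaw":-0.36}
    - {"tx":0,"ty":0,"tz":0,"wx":0,"wy":0,"wz":0,"jaw":-0.36}

```text
t: 19.88
position: [0.4396, 0.1174, 0.2008]
tool_rot: [0.597, 0.38, 0.596, -0.379]
wrist_force: [-0.7, -0.5, 0.4]
grip_width: 0.0301
```

```bash
python3 plan.py .439,.118,.121,25.1,30,5
python3 - <<'E'
from h import *
s=optics.read_camera("scene");print(blobs(mask(s,4,13,110,70),40)[2:9])
cv2.imwrite("pics/s11.png",cv2.resize(s[200:320,320:440],None,fx=4,fy=4))
E
```

```text
t 19.88 [0.4396 0.1174 0.2008] F [-0.7 -0.5  0.4] w 0.0301
[{"tx": 0.032, "ty": -0.0, "tz": -0.0, "wx": -0.001, "wy": 0.0, "wz": -0.001, "jaw": -0.362}, {"tx": 0.064, "ty": -0.0, "tz": -0.001, "wx": -0.001, "wy": 0.001, "wz": -0.001, "jaw": -0.362}, {"tx": 0.096, "ty": -0.0, "tz": -0.001, "wx": -0.002, "wy": 0.001, "wz": -0.002, "jaw": -0.362}, {"tx": 0.128, "ty": -0.001, "tz": -0.001, "wx": -0.002, "wy": 0.002, "wz": -0.003, "jaw": -0.362}, {"tx": 0.16, "ty": -0.001, "tz": -0.002, "wx": -0.003, "wy": 0.002, "wz": -0.004, "jaw": -0.362}]
[([276, 212, 24, 39, 395], [288.7, 233.7]), ([278, 248, 13, 13, 68], [283.0, 255.7]), ([367, 261, 37, 44, 808], [383.3, 284.6]), ([93, 267, 42, 79, 799], [116.8, 313.1]), ([134, 272, 24, 27, 92], [145.5, 286.6]), ([164, 313, 9, 13, 43], [168.2, 318.2])]
```

View pics/s11.png

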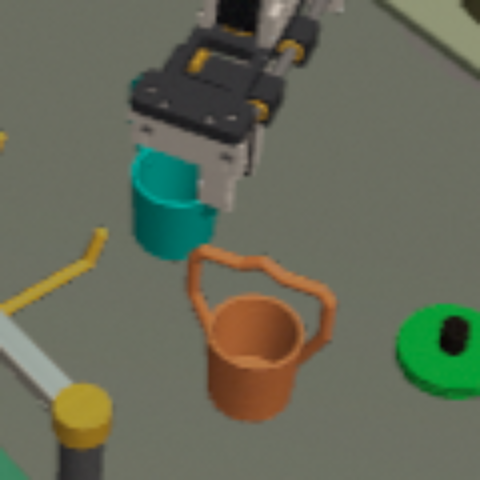

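The copper cup is unmoved and the fingers are above the inner level stretch (left end of the handle, crop (225,258)). Grip, lift and turn.

Call:
carry_out:
  series:
    - {"tx":0.07,"ty":0,"tz":-0.001,"wx":0,"wy":0,"wz":0,"jaw":-0.36}
    - {"tx":0.13,"ty":0,"tz":-0.001,"wx":0,"wy":0,"wz":0,"jaw":-0.36}
    - {"tx":0.16,"ty":0,"tz":-0.001,"wx":0,"wy":0,"wz":0,"jaw":-0.36}
    - {"tx":0.16,"ty":0,"tz":-0.001,"wx":0,"wy":0,"wz":0,"jaw":-0.36}
    - {"tx":0.16,"ty":0,"tz":-0.001,"wx":0,"wy":0,"wz":0,"jaw":-0.8}
  newtons: 40

```text
t: 20.55
position: [0.4399, 0.1184, 0.1215]
tool_rot: [0.598, 0.38, 0.596, -0.379]
wrist_force: [0.2, 0.0, -0.5]
grip_width: 0.0232
```

Call:
carry_out:
  series:
    - {"tx":0,"ty":0,"tz":0,"wx":0,"wy":0,"wz":0,"jaw":-1}
    - {"tx":0,"ty":0,"tz":0,"wx":0,"wy":0,"wz":0,"jaw":-1}
    - {"tx":0,"ty":0,"tz":0,"wx":0,"wy":0,"wz":0,"jaw":-1}
    - {"tx":0,"ty":0,"tz":0,"wx":0,"wy":0,"wz":0,"jaw":-1}

```text
t: 21.05
position: [0.44, 0.1185, 0.1212]
tool_rot: [0.598, 0.38, 0.596, -0.379]
wrist_force: [1.9, -1.4, 3.8]
grip_width: 0.0076
```

Call:
carry_out:
  series:
    - {"tx":-0.02,"ty":0,"tz":0,"wx":0,"wy":0,"wz":0,"jaw":-1}
    - {"tx":-0.06,"ty":0,"tz":0,"wx":0,"wy":0,"wz":0,"jaw":-1}
    - {"tx":-0.12,"ty":0,"tz":0,"wx":0,"wy":0,"wz":0,"jaw":-1}
    - {"tx":-0.18,"ty":0,"tz":0,"wx":0,"wy":0,"wz":0,"jaw":-1}
    - {"tx":-0.22,"ty":0,"tz":0,"wx":0,"wy":0,"wz":0,"jaw":-1}

```text
t: 21.68
position: [0.4382, 0.1187, 0.2314]
tool_rot: [0.597, 0.38, 0.597, -0.379]
wrist_force: [0.3, -0.0, -2.2]
grip_width: 0.0078
```

Call:
carry_out:
  series:
    - {"tx":0,"ty":0,"tz":0,"wx":0.2,"wy":0,"wz":0,"jaw":-1}
    - {"tx":0,"ty":0,"tz":0,"wx":0.45,"wy":0,"wz":0,"jaw":-1}
    - {"tx":0,"ty":0,"tz":0,"wx":0.7,"wy":0,"wz":0,"jaw":-1}
    - {"tx":0,"ty":0,"tz":0,"wx":0.887,"wy":0,"wz":0,"jaw":-1}
    - {"tx":0,"ty":0,"tz":0,"wx":0.887,"wy":0,"wz":0,"jaw":-1}

```text
t: 22.3
position: [0.4378, 0.1186, 0.2298]
tool_rot: [-0.493, -0.506, -0.494, 0.506]
wrist_force: [0.8, -1.0, -0.5]
grip_width: 0.0077
```

```bash
python3 - <<'E'
from h import *
o=ctrl.observe();p=o["position"];s=optics.read_camera("scene");cv2.imwrite("pics/s12r.png",s)
print("underside exp",proj("scene",p+[0,.026,-.121]),"body",proj("scene",p+[0,.026,-.091]),blobs(mask(s,4,13,110,70),40)[1:7])
E
python3 plan.py .52,.0858,.228,-1.5,0 .5653,.0858,.228,-1.5,0
```

```text
underside exp (np.float64(382.42724000485333), np.float64(271.9739010422027)) body (np.float64(383.31330118970243), np.float64(263.9954313244379)) [([255, 207, 5, 13, 43], [257.4, 213.2]), ([276, 213, 24, 38, 393], [288.9, 234.0]), ([372, 232, 29, 48, 838], [384.5, 260.0]), ([278, 248, 13, 13, 68], [283.0, 255.6]), ([93, 267, 42, 79, 795], [116.8, 313.2]), ([142, 282, 24, 24, 99], [153.1, 294.1])]
t 22.35 [0.4379 0.1186 0.2298] F [-0.6 -0.4 -1. ] w 0.0077
[{"tx": 0.002, "ty": 0.083, "tz": 0.031, "wx": 0.002, "wy": 0.0, "wz": 0.001, "jaw": -1.0}, {"tx": 0.004, "ty": 0.166, "tz": 0.062, "wx": 0.003, "wy": 0.0, "wz": 0.001, "jaw": -1.0}, {"tx": 0.004, "ty": 0.256, "tz": 0.059, "wx": 0.003, "wy": 0.0, "wz": 0.001, "jaw": -1.0}]
```

Call:
carry_out:
  series:
    - {"tx":0.002,"ty":0.05,"tz":0.035,"wx":0,"wy":0,"wz":0,"jaw":-1}
    - {"tx":0.004,"ty":0.12,"tz":0.06,"wx":0,"wy":0,"wz":0,"jaw":-1}
    - {"tx":0.004,"ty":0.19,"tz":0.061,"wx":0,"wy":0,"wz":0,"jaw":-1}
    - {"tx":0.004,"ty":0.256,"tz":0.059,"wx":0,"wy":0,"wz":0,"jaw":-1}
    - {"tx":0.004,"ty":0.256,"tz":0.059,"wx":0,"wy":0,"wz":0,"jaw":-1}

```text
t: 22.98
position: [0.5671, 0.0854, 0.2277]
tool_rot: [0.494, 0.506, 0.494, -0.506]
wrist_force: [-1.1, -0.9, -1.3]
grip_width: 0.0075
```

Call:
carry_out:
  series:
    - {"tx":0,"ty":0,"tz":0,"wx":0,"wy":0,"wz":0,"jaw":-1}
    - {"tx":0.03,"ty":0,"tz":0,"wx":0,"wy":0,"wz":0,"jaw":-1}
    - {"tx":0.06,"ty":0,"tz":0,"wx":0,"wy":0,"wz":0,"jaw":-1}
    - {"tx":0.08,"ty":0,"tz":0,"wx":0,"wy":0,"wz":0,"jaw":-1}
    - {"tx":0.08,"ty":0,"tz":0,"wx":0,"wy":0,"wz":0,"jaw":-1}

```text
t: 23.6
position: [0.5648, 0.0856, 0.1869]
tool_rot: [-0.493, -0.506, -0.494, 0.507]
wrist_force: [-1.1, -0.1, -0.3]
grip_width: 0.0078
```

Call:
carry_out:
  series:
    - {"tx":0.004,"ty":0,"tz":0,"wx":0,"wy":0,"wz":0,"jaw":-1}
    - {"tx":0.007,"ty":0,"tz":0,"wx":0,"wy":0,"wz":0,"jaw":-1}
    - {"tx":0.007,"ty":0,"tz":0,"wx":0,"wy":0,"wz":0,"jaw":-1}
    - {"tx":0.007,"ty":0,"tz":0,"wx":0,"wy":0,"wz":0,"jaw":-1}

```text
t: 24.1
position: [0.5663, 0.0857, 0.1855]
tool_rot: [0.494, 0.507, 0.493, -0.506]
wrist_force: [-0.3, -0.1, 1.6]
grip_width: 0.0077
```

Contact. Release, rise and back off towards the robot.

Call:
carry_out:
  series:
    - {"tx":0.001,"ty":0,"tz":0,"wx":0,"wy":0,"wz":0,"jaw":-0.7}
    - {"tx":0.001,"ty":0,"tz":0,"wx":0,"wy":0,"wz":0,"jaw":-0.5}
    - {"tx":0.001,"ty":0,"tz":0,"wx":0,"wy":0,"wz":0,"jaw":-0.4}
    - {"tx":0.001,"ty":0,"tz":0,"wx":0,"wy":0,"wz":0,"jaw":-0.36}
    - {"tx":0.001,"ty":0,"tz":0,"wx":0,"wy":0,"wz":0,"jaw":-0.36}

```text
t: 24.72
position: [0.5659, 0.0857, 0.1843]
tool_rot: [0.494, 0.507, 0.493, -0.506]
wrist_force: [0.4, -0.1, -0.1]
grip_width: 0.03
```

Call:
carry_out:
  series:
    - {"tx":-0.02,"ty":0,"tz":0,"wx":0,"wy":0,"wz":0,"jaw":-0.36}
    - {"tx":-0.06,"ty":0,"tz":0,"wx":0,"wy":0,"wz":0,"jaw":-0.36}
    - {"tx":-0.12,"ty":0,"tz":0,"wx":0,"wy":0,"wz":0,"jaw":-0.36}
    - {"tx":-0.2,"ty":0,"tz":0,"wx":0,"wy":0,"wz":0,"jaw":-0.36}
    - {"tx":-0.2,"ty":0,"tz":0,"wx":0,"wy":0,"wz":0,"jaw":-0.36}

```text
t: 25.35
position: [0.5684, 0.0857, 0.2896]
tool_rot: [0.496, 0.509, 0.491, -0.504]
wrist_force: [-0.3, -0.1, 0.2]
grip_width: 0.03
```

Call:
carry_out:
  series:
    - {"tx":0,"ty":-0.1,"tz":0,"wx":0,"wy":0,"wz":0,"jaw":-0.36}
    - {"tx":0,"ty":-0.2,"tz":0,"wx":0,"wy":0,"wz":0,"jaw":-0.36}
    - {"tx":0,"ty":-0.28,"tz":0,"wx":0,"wy":0,"wz":0,"jaw":-0.36}
    - {"tx":0,"ty":-0.33,"tz":0,"wx":0,"wy":0,"wz":0,"jaw":-0.36}
    - {"tx":0,"ty":-0.33,"tz":0,"wx":0,"wy":0,"wz":0,"jaw":-0.36}

```text
t: 25.98
position: [0.3994, 0.0902, 0.2835]
tool_rot: [0.494, 0.507, 0.493, -0.506]
wrist_force: [0.3, -0.3, 0.5]
grip_width: 0.03
```

```bash
python3 - <<'E'
from h import *
t=optics.read_camera("top");s=optics.read_camera("scene");cv2.imwrite("pics/t13.png",t);cv2.imwrite("pics/s13.png",s)
for n,im in(("top",t),("scene",s)):print(n,blobs(mask(im,4,13,110,70),40)[:9])
for u,v in [b[1] for b in blobs(mask(t,17,26,120,60),300) if b[1][0]<230 and b[1][1]>230]: print("lid brass",u,v,onz("top",u,v,.011).round(4))
m=mask(t,0,180,0,0,255,45);k=[b for b in blobs(m,10) if 180<b[1][0]<200 and 245<b[1][1]<270];print(k,[onz("top",*b[1],.028).round(4) for b in k])
k=[b for b in blobs(mask(s,0,180,0,0,255,45),15) if 415<b[1][0]<430 and 325<b[1][1]<350];print(k,[onz("scene",*b[1],.024).round(4) for b in k])
# canister rim: ellipse of brass ring
b=[x for x in blobs(mask(t,15,28,90,50),60) if 425<x[1][0]<465 and 240<x[1][1]<280];print(b)
E
python3 plan.py .444,.309,.10,40,50
```

```text
top [([464, 173, 21, 19, 123], [470.0, 184.4]), ([243, 189, 43, 28, 546], [266.7, 201.9]), ([331, 191, 44, 27, 611], [351.5, 203.7])]
scene [([582, 63, 58, 40, 624], [611.6, 83.4]), ([255, 208, 5, 12, 41], [257.4, 213.4]), ([276, 212, 24, 39, 391], [288.8, 233.8]), ([278, 248, 13, 13, 67], [283.0, 255.7]), ([322, 257, 28, 39, 479], [335.5, 279.5]), ([92, 267, 43, 79, 803], [116.7, 312.9]), ([142, 284, 22, 20, 92], [151.8, 293.5]), ([323, 294, 10, 14, 72], [327.0, 301.5])]
lid brass 191.2 258.8 [0.4455 0.3088 0.011 ]
lid brass 19.7 264.3 [0.437  0.7359 0.011 ]
[([187, 256, 7, 6, 21], [190.9, 257.7])] [array([0.4468, 0.3059, 0.028 ])]
[([420, 332, 7, 9, 56], [423.1, 336.2])] [array([0.4465, 0.3104, 0.024 ])]
[([431, 245, 28, 25, 305], [444.3, 257.2])]
t 26.07 [0.4012 0.09   0.2839] F [ 0.4  0.7 -0.3] w 0.03
[{"tx": 0.061, "ty": 0.012, "tz": -0.073, "wx": -0.231, "wy": 0.0, "wz": -0.0, "jaw": 0.064}, {"tx": 0.123, "ty": 0.025, "tz": -0.147, "wx": -0.461, "wy": 0.0, "wz": -0.001, "jaw": 0.064}, {"tx": 0.184, "ty": 0.037, "tz": -0.22, "wx": -0.692, "wy": 0.001, "wz": -0.001, "jaw": 0.064}, {"tx": 0.245, "ty": 0.049, "tz": -0.293, "wx": -0.922, "wy": 0.001, "wz": -0.002, "jaw": 0.064}, {"tx": 0.307, "ty": 0.061, "tz": -0.367, "wx": -1.153, "wy": 0.001, "wz": -0.002, "jaw": 0.064}]
[{"tx": 0.061, "ty": 0.052, "tz": -0.053, "wx": -0.231, "wy": 0.0, "wz": -0.0, "jaw": 0.064}]
```

Both cups hang with clean blobs at top (267,202) and (351,204). The brass lid measures (.4455,.309) from the top view and (.4465,.310) from the scene view, which agree.

```bash
python3 plan.py .42,.2,.26,-1.5,40 .445,.309,.09,-1.5,40,4 .445,.309,.09,-1.5,40,2
```

```text
t 26.07 [0.4012 0.09   0.2839] F [ 0.4  0.7 -0.3] w 0.03
[{"tx": 0.016, "ty": 0.011, "tz": -0.074, "wx": -0.0, "wy": 0.0, "wz": -0.001, "jaw": -0.149}, {"tx": 0.032, "ty": 0.021, "tz": -0.147, "wx": -0.0, "wy": 0.0, "wz": -0.002, "jaw": -0.149}, {"tx": 0.048, "ty": 0.032, "tz": -0.221, "wx": -0.0, "wy": 0.0, "wz": -0.003, "jaw": -0.149}, {"tx": 0.133, "ty": 0.043, "tz": -0.276, "wx": -0.0, "wy": 0.0, "wz": -0.003, "jaw": -0.149}, {"tx": 0.218, "ty": 0.054, "tz": -0.331, "wx": -0.0, "wy": 0.0, "wz": -0.003, "jaw": -0.149}]
[{"tx": 0.085, "ty": 0.011, "tz": -0.055, "wx": 0.0, "wy": 0.0, "wz": 0.0, "jaw": -0.149}, {"tx": 0.17, "ty": 0.022, "tz": -0.11, "wx": 0.0, "wy": 0.0, "wz": 0.0, "jaw": -0.149}, {"tx": 0.17, "ty": 0.022, "tz": -0.11, "wx": 0.0, "wy": 0.0, "wz": 0.0, "jaw": -0.149}, {"tx": 0.17, "ty": 0.022, "tz": -0.11, "wx": 0.0, "wy": 0.0, "wz": 0.0, "jaw": -0.149}]
```

Call:
carry_out:
  series:
    - {"tx":0.016,"ty":0.011,"tz":-0.074,"wx":0,"wy":0,"wz":0,"jaw":-0.15}
    - {"tx":0.032,"ty":0.021,"tz":-0.147,"wx":0,"wy":0,"wz":0,"jaw":-0.15}
    - {"tx":0.048,"ty":0.032,"tz":-0.221,"wx":0,"wy":0,"wz":0,"jaw":-0.15}
    - {"tx":0.133,"ty":0.043,"tz":-0.276,"wx":0,"wy":0,"wz":0,"jaw":-0.15}
    - {"tx":0.218,"ty":0.054,"tz":-0.331,"wx":0,"wy":0,"wz":0,"jaw":-0.15}
  newtons: 30

```text
t: 26.7
position: [0.434, 0.2563, 0.174]
tool_rot: [0.494, 0.507, 0.493, -0.506]
wrist_force: [0.8, 0.1, -0.3]
grip_width: 0.0401
```

Call:
carry_out:
  series:
    - {"tx":0.085,"ty":0.011,"tz":-0.055,"wx":0,"wy":0,"wz":0,"jaw":-0.15}
    - {"tx":0.17,"ty":0.022,"tz":-0.11,"wx":0,"wy":0,"wz":0,"jaw":-0.15}
    - {"tx":0.17,"ty":0.022,"tz":-0.11,"wx":0,"wy":0,"wz":0,"jaw":-0.15}
    - {"tx":0.17,"ty":0.022,"tz":-0.11,"wx":0,"wy":0,"wz":0,"jaw":-0.15}
    - {"tx":0.17,"ty":0.022,"tz":-0.11,"wx":0,"wy":0,"wz":0,"jaw":-0.15}

```text
t: 27.32
position: [0.4466, 0.3095, 0.0924]
tool_rot: [0.494, 0.508, 0.492, -0.505]
wrist_force: [0.1, -0.0, 0.9]
grip_width: 0.04
```

```bash
python3 plan.py .445,.309,.0375,-1.5,40
```

```text
t 27.32 [0.4466 0.3095 0.0924] F [ 0.1 -0.   0.9] w 0.04
[{"tx": 0.11, "ty": -0.004, "tz": 0.001, "wx": -0.002, "wy": -0.003, "wz": -0.009, "jaw": -0.149}]
```

Call:
carry_out:
  series:
    - {"tx":0.06,"ty":-0.002,"tz":0,"wx":0,"wy":0,"wz":0,"jaw":-0.15}
    - {"tx":0.1,"ty":-0.002,"tz":0,"wx":0,"wy":0,"wz":0,"jaw":-0.15}
    - {"tx":0.11,"ty":-0.002,"tz":0,"wx":0,"wy":0,"wz":0,"jaw":-0.15}
    - {"tx":0.11,"ty":-0.002,"tz":0,"wx":0,"wy":0,"wz":0,"jaw":-0.3}
    - {"tx":0.11,"ty":-0.002,"tz":0,"wx":0,"wy":0,"wz":0,"jaw":-0.6}

```text
t: 27.95
position: [0.445, 0.3099, 0.0368]
tool_rot: [0.494, 0.508, 0.493, -0.505]
wrist_force: [0.6, 0.1, -0.2]
grip_width: 0.0262
```

Call:
carry_out:
  series:
    - {"tx":0,"ty":0,"tz":0,"wx":0,"wy":0,"wz":0,"jaw":-1}
    - {"tx":0,"ty":0,"tz":0,"wx":0,"wy":0,"wz":0,"jaw":-1}
    - {"tx":0,"ty":0,"tz":0,"wx":0,"wy":0,"wz":0,"jaw":-1}
    - {"tx":0,"ty":0,"tz":0,"wx":0,"wy":0,"wz":0,"jaw":-1}

```text
t: 28.45
position: [0.445, 0.3099, 0.0365]
tool_rot: [0.494, 0.507, 0.493, -0.505]
wrist_force: [0.5, -0.8, 6.6]
grip_width: 0.0195
```

```bash
python3 plan.py .445,.309,.15,-1.5,0,3 .37,.28,.26,-1.5,0 .37,.28,.26,-1.5,0,2
```

```text
t 28.45 [0.445  0.3099 0.0365] F [ 0.5 -0.8  6.6] w 0.0195
[{"tx": -0.076, "ty": 0.0, "tz": 0.001, "wx": 0.0, "wy": -0.001, "wz": -0.002, "jaw": -1.0}, {"tx": -0.151, "ty": 0.001, "tz": 0.001, "wx": 0.0, "wy": -0.001, "wz": -0.004, "jaw": -1.0}, {"tx": -0.227, "ty": 0.001, "tz": 0.002, "wx": 0.0, "wy": -0.002, "wz": -0.006, "jaw": -1.0}, {"tx": -0.3, "ty": -0.048, "tz": 0.022, "wx": 0.0, "wy": -0.002, "wz": -0.006, "jaw": -1.0}, {"tx": -0.374, "ty": -0.098, "tz": 0.043, "wx": 0.0, "wy": -0.002, "wz": -0.006, "jaw": -1.0}]
[{"tx": -0.073, "ty": -0.049, "tz": 0.021, "wx": 0.0, "wy": 0.0, "wz": 0.0, "jaw": -1.0}, {"tx": -0.073, "ty": -0.049, "tz": 0.021, "wx": 0.0, "wy": 0.0, "wz": 0.0, "jaw": -1.0}, {"tx": -0.073, "ty": -0.049, "tz": 0.021, "wx": 0.0, "wy": 0.0, "wz": 0.0, "jaw": -1.0}]
```

Call:
carry_out:
  series:
    - {"tx":-0.05,"ty":0,"tz":0,"wx":0,"wy":0,"wz":0,"jaw":-1}
    - {"tx":-0.13,"ty":0,"tz":0,"wx":0,"wy":0,"wz":0,"jaw":-1}
    - {"tx":-0.24,"ty":-0.02,"tz":0,"wx":0,"wy":0,"wz":0,"jaw":-1}
    - {"tx":-0.34,"ty":-0.05,"tz":0.02,"wx":0,"wy":0,"wz":0,"jaw":-1}
    - {"tx":-0.42,"ty":-0.09,"tz":0.07,"wx":0,"wy":0,"wz":0,"jaw":-1}

```text
t: 29.08
position: [0.3975, 0.276, 0.247]
tool_rot: [0.494, 0.507, 0.493, -0.505]
wrist_force: [1.2, 0.8, -1.6]
grip_width: 0.0197
```

Call:
carry_out:
  series:
    - {"tx":0,"ty":0,"tz":0.08,"wx":0,"wy":0,"wz":0,"jaw":-1}
    - {"tx":0,"ty":0,"tz":0.18,"wx":0,"wy":0,"wz":0,"jaw":-1}
    - {"tx":0,"ty":0,"tz":0.28,"wx":0,"wy":0,"wz":0,"jaw":-1}
    - {"tx":0,"ty":0,"tz":0.38,"wx":0,"wy":0,"wz":0,"jaw":-1}
    - {"tx":0,"ty":0,"tz":0.48,"wx":0,"wy":0,"wz":0,"jaw":-1}

```text
t: 29.7
position: [0.3906, 0.0345, 0.2447]
tool_rot: [0.494, 0.507, 0.493, -0.506]
wrist_force: [0.3, -1.4, -1.2]
grip_width: 0.0195
```

Call:
carry_out:
  series:
    - {"tx":0,"ty":0,"tz":0.1,"wx":0,"wy":0,"wz":0,"jaw":-1}
    - {"tx":0,"ty":0,"tz":0.2,"wx":0,"wy":0,"wz":0,"jaw":-1}
    - {"tx":0,"ty":0,"tz":0.3,"wx":0,"wy":0,"wz":0,"jaw":-1}
    - {"tx":0,"ty":0,"tz":0.4,"wx":0,"wy":0,"wz":0,"jaw":-1}
    - {"tx":0,"ty":0,"tz":0.48,"wx":0,"wy":0,"wz":0,"jaw":-1}

```text
t: 30.32
position: [0.3844, -0.2056, 0.2446]
tool_rot: [0.493, 0.507, 0.493, -0.507]
wrist_force: [1.0, 0.2, -1.4]
grip_width: 0.0192
```

Call:
carry_out:
  series:
    - {"tx":0.03,"ty":0.02,"tz":0.08,"wx":0,"wy":0,"wz":0,"jaw":-1}
    - {"tx":0.08,"ty":0.06,"tz":0.16,"wx":0,"wy":0,"wz":0,"jaw":-1}
    - {"tx":0.15,"ty":0.1,"tz":0.23,"wx":0,"wy":0,"wz":0,"jaw":-1}
    - {"tx":0.15,"ty":0.11,"tz":0.24,"wx":0,"wy":0,"wz":0,"jaw":-1}
    - {"tx":0.15,"ty":0.11,"tz":0.24,"wx":0,"wy":0,"wz":0,"jaw":-1}

```text
t: 30.95
position: [0.437, -0.3252, 0.1701]
tool_rot: [0.493, 0.507, 0.494, -0.506]
wrist_force: [-0.1, 0.4, -0.9]
grip_width: 0.0196
```

Call:
carry_out:
  series:
    - {"tx":0,"ty":0,"tz":0,"wx":0,"wy":0,"wz":0,"jaw":-1}
    - {"tx":0,"ty":0,"tz":0,"wx":0,"wy":0,"wz":0,"jaw":-1}

```text
t: 31.2
position: [0.4374, -0.3251, 0.1718]
tool_rot: [0.495, 0.507, 0.493, -0.506]
wrist_force: [0.0, -0.4, -1.7]
grip_width: 0.0195
```

```bash
python3 plan.py .4405,-.324,.105,-1.5,0
python3 - <<'E'
from h import *
t=cv2.imread("pics/t6.png");t0=cv2.imread("pics/t10r.png");s=cv2.imread("pics/s10r.png")
# canister: scene rim ellipse from brass mask top part
m=mask(s,12,30,90,60);m[:, :255]=0;m[:,290:]=0;m[:180]=0;m[215:]=0
c=max(cv2.findContours(m,cv2.RETR_EXTERNAL,cv2.CHAIN_APPROX_NONE)[0],key=cv2.contourArea);b=cv2.boundingRect(c);print("scene box",b)
c=c[:,0,:];top=c[c[:,1]<b[1]+9];e=cv2.fitEllipse(top.reshape(-1,1,2)) if len(top)>5 else None;print(e and onz("scene",*e[0],.051),e)
print("expected scene box of canister",[proj("scene",[.4405+.03*np.cos(a),-.324+.03*np.sin(a),z]) for a,z in((2.47,.051),(-.67,.051))])
m=mask(cv2.imread("pics/t13.png"),12,30,60,50);m[:, :425]=0;m[:,465:]=0;m[:240]=0;m[275:]=0
c=max(cv2.findContours(m,cv2.RETR_EXTERNAL,cv2.CHAIN_APPROX_NONE)[0],key=cv2.contourArea);print("top box",cv2.boundingRect(c))
print("exp top box",[np.round(proj("top",[.4405+.03*np.cos(a),-.324+.03*np.sin(a),z]),1) for a in(0,1.57,3.14,4.71) for z in(0,.051)])
E
```

```text
t 31.2 [ 0.4374 -0.3251  0.1718] F [ 0.  -0.4 -1.7] w 0.0195
[{"tx": 0.067, "ty": 0.003, "tz": -0.001, "wx": 0.001, "wy": 0.002, "wz": -0.003, "jaw": -1.0}, {"tx": 0.134, "ty": 0.006, "tz": -0.003, "wx": 0.002, "wy": 0.003, "wz": -0.005, "jaw": -1.0}]
scene box (265, 187, 21, 28)
[ 0.43931222 -0.32386742  0.051     ] ((274.5594787597656, 192.7555389404297), (11.910890579223633, 19.775150299072266), 88.11478424072266)
expected scene box of canister [(np.float64(284.21314828576357), np.float64(192.8870251360246)), (np.float64(264.2084058577962), np.float64(192.91634948096362))]
top box (431, 244, 29, 26)
exp top box [array([442.3, 246.3]), array([446.8, 244.1]), array([430.9, 258.2]), array([435. , 256.4]), array([443.2, 270. ]), array([447.8, 268.6]), array([454.6, 258. ]), array([459.5, 256.2])]
```

Call:
carry_out:
  series:
    - {"tx":0.06,"ty":0.007,"tz":-0.004,"wx":0,"wy":0,"wz":0,"jaw":-1}
    - {"tx":0.12,"ty":0.007,"tz":-0.004,"wx":0,"wy":0,"wz":0,"jaw":-1}
    - {"tx":0.157,"ty":0.007,"tz":-0.004,"wx":0,"wy":0,"wz":0,"jaw":-1}
    - {"tx":0.157,"ty":0.007,"tz":-0.004,"wx":0,"wy":0,"wz":0,"jaw":-1}
    - {"tx":0.157,"ty":0.007,"tz":-0.004,"wx":0,"wy":0,"wz":0,"jaw":-1}

```text
t: 31.82
position: [0.4414, -0.3243, 0.093]
tool_rot: [0.495, 0.507, 0.492, -0.506]
wrist_force: [-0.1, -0.0, -0.6]
grip_width: 0.0191
```

```bash
python3 - <<'E'
from h import *
s=optics.read_camera("scene");cv2.imwrite("pics/s14.png",cv2.resize(s[145:235,225:335],None,fx=5,fy=5,interpolation=cv2.INTER_CUBIC))
E
python3 plan.py .441,-.323,.081,-1.5,0
```

```text
t 31.88 [ 0.4416 -0.3245  0.0933] F [ 0.4 -0.  -1. ] w 0.0191
[{"tx": 0.025, "ty": -0.001, "tz": -0.003, "wx": 0.0, "wy": 0.004, "wz": -0.006, "jaw": -1.0}]
```

View pics/s14.png

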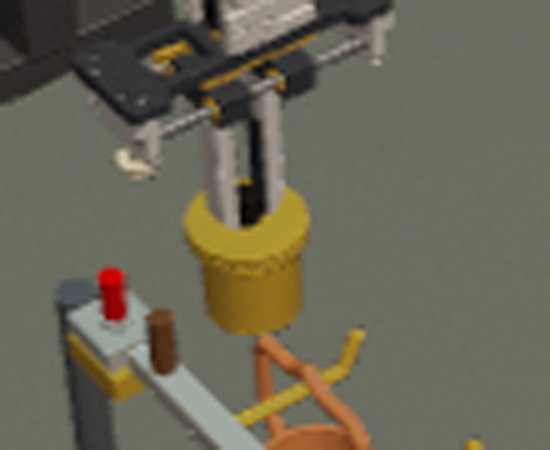

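The lid is over the canister: centre at crop 247 against 252 for the canister, about 2 mm off. Correcting by that and lowering.

Call:
carry_out:
  series:
    - {"tx":0,"ty":-0.003,"tz":-0.003,"wx":0,"wy":0,"wz":0,"jaw":-1}
    - {"tx":0.008,"ty":-0.003,"tz":-0.003,"wx":0,"wy":0,"wz":0,"jaw":-1}
    - {"tx":0.016,"ty":-0.003,"tz":-0.003,"wx":0,"wy":0,"wz":0,"jaw":-1}
    - {"tx":0.022,"ty":-0.003,"tz":-0.003,"wx":0,"wy":0,"wz":0,"jaw":-1}
    - {"tx":0.022,"ty":-0.003,"tz":-0.003,"wx":0,"wy":0,"wz":0,"jaw":-1}

```text
t: 32.5
position: [0.4391, -0.322, 0.0814]
tool_rot: [0.493, 0.507, 0.494, -0.506]
wrist_force: [-2.3, 2.1, 4.5]
grip_width: 0.0195
```

Seated at the expected height with contact. Release and retreat.

Call:
carry_out:
  series:
    - {"tx":0,"ty":0,"tz":0,"wx":0,"wy":0,"wz":0,"jaw":-0.4}
    - {"tx":0,"ty":0,"tz":0,"wx":0,"wy":0,"wz":0,"jaw":-0.2}
    - {"tx":0,"ty":0,"tz":0,"wx":0,"wy":0,"wz":0,"jaw":-0.2}
    - {"tx":-0.06,"ty":0,"tz":0,"wx":0,"wy":0,"wz":0,"jaw":-0.2}
    - {"tx":-0.16,"ty":0,"tz":0,"wx":0,"wy":0,"wz":0,"jaw":-0.2}

```text
t: 33.12
position: [0.4377, -0.3207, 0.1592]
tool_rot: [0.492, 0.507, 0.495, -0.506]
wrist_force: [1.0, -0.5, -0.6]
grip_width: 0.0377
```

Call:
carry_out:
  series:
    - {"tx":-0.1,"ty":-0.02,"tz":0.02,"wx":0,"wy":0,"wz":0,"jaw":-0.2}
    - {"tx":-0.18,"ty":-0.08,"tz":0.06,"wx":0,"wy":0,"wz":0,"jaw":-0.2}
    - {"tx":-0.24,"ty":-0.15,"tz":0.1,"wx":0,"wy":0,"wz":0,"jaw":-0.2}
    - {"tx":-0.24,"ty":-0.2,"tz":0.12,"wx":0,"wy":0,"wz":0,"jaw":-0.2}
    - {"tx":-0.24,"ty":-0.2,"tz":0.12,"wx":0,"wy":0,"wz":0,"jaw":-0.2}

```text
t: 33.75
position: [0.3364, -0.3802, 0.2811]
tool_rot: [0.493, 0.507, 0.492, -0.507]
wrist_force: [-0.4, 1.0, 0.4]
grip_width: 0.0377
```

Run:
```python
from h import *
t=optics.read_camera("top");s=optics.read_camera("scene")
a=cv2.resize(t[155:335,110:490],(800,379),interpolation=cv2.INTER_CUBIC);b=cv2.resize(s[170:310,220:420],(314,220))
c=cv2.resize(s[170:310,220:420],(400,280),interpolation=cv2.INTER_CUBIC)
o=np.zeros((600,800,3),np.uint8);o[:320]=cv2.resize(a,(800,320));o[320:600,:400]=c
o[320:600,400:]=cv2.resize(s[150:430,380-150:380+250],(400,280));cv2.imwrite("pics/f.png",o)
t0=cv2.imread("pics/top0.png");d=cv2.absdiff(t,t0).max(2)>40
for n,(u,v) in dict(gear=(173,208),awl=(134,185),screw=(508,262),jar=(478,181),ring=(138,313),pink=(187,305),green=(232,316),turq=(312,286)).items():print(n,int(d[v-18:v+19,u-18:u+19].sum()),end="; ")
print()
for n,im in(("top",t),("scene",s)):print(n,blobs(mask(im,4,13,110,70),40)[:9],blobs(mask(im,0,4,170,70)|mask(im,176,180,170,70),6))
print(ctrl.observe()["t"],ctrl.observe()["position"])
```

```text
gear 0; awl 0; screw 660; jar 0; ring 0; pink 0; green 0; turq 0; 
top [([464, 173, 21, 19, 128], [470.1, 184.4]), ([243, 189, 43, 28, 556], [266.7, 201.9]), ([331, 191, 44, 27, 612], [351.5, 203.6])] [([395, 169, 6, 7, 28], [397.3, 171.9]), ([12, 337, 14, 4, 43], [18.5, 339.0])]
scene [([537, 42, 103, 62, 1085], [590.6, 73.2]), ([255, 208, 5, 12, 43], [257.3, 213.0]), ([276, 212, 24, 39, 395], [288.7, 233.7]), ([278, 248, 13, 13, 71], [282.8, 255.5]), ([322, 257, 28, 39, 493], [335.6, 279.4]), ([130, 259, 10, 22, 43], [134.4, 269.8]), ([93, 267, 42, 79, 788], [116.8, 313.2]), ([146, 284, 9, 14, 42], [149.7, 291.8]), ([323, 294, 10, 14, 73], [327.1, 301.5])] [([245, 199, 5, 10, 43], [247.0, 203.2])]
33.85 [ 0.33764921 -0.37914876  0.28022293]
```

View pics/f.png

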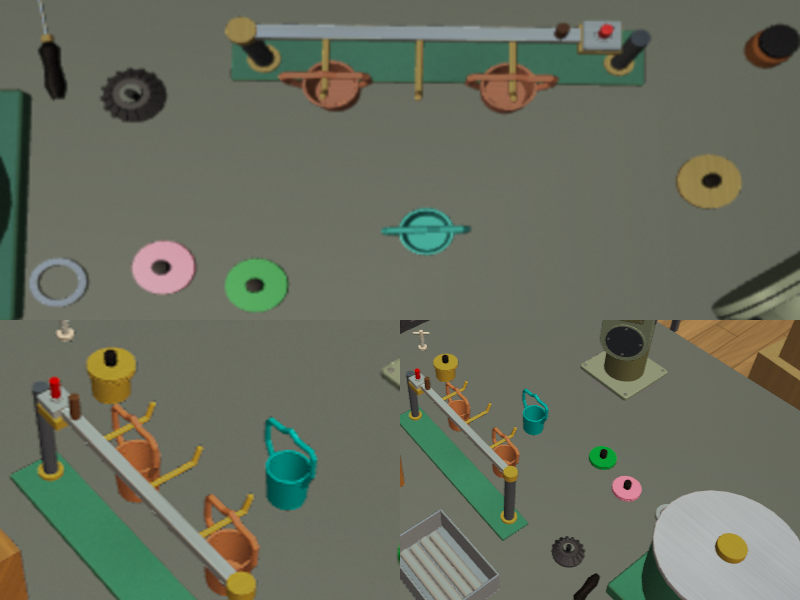

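The final view shows the pin's red grip at the arm's end, two copper cups upright on hooks 0 and 2, the lid level on the canister and the bystanders in place. In the top view the robot hides the clamp screw, so I compare it in the scene view, then hand in.

Run:
```python
from h import *
s=optics.read_camera("scene");s0=cv2.imread("pics/scene0.png");d=(cv2.absdiff(s,s0).max(2)>40)[155:185,235:268].sum()
print("screw diff",d,ctrl.observe()["joint_velocities"].round(3))
if d<20: print(ctrl.job_done())
```

```text
screw diff 0 [ 0.01   0.005 -0.002 -0.003  0.    -0.006]
the job is handed in; nothing more can be done
None
```

The job is done and handed in at about 34 s of robot time, well inside the 208 s limit; no verdict was reported.

**What I did, in order:**
1. I swung the arm back by its stud until its hole lay over the ledge's hole.
2. I put the red-gripped pin down through both holes until it met contact, with about 5 N upward at the wrist.
3. I hung the two copper cups on hooks 2 and 0. Only two stood on the bench, and neither was knocked aside during the run.
4. I put the brass lid back on the canister and backed the arm away.

**Last checks:**
- **Pin:** its red grip appears within about a pixel of where it should be with the collar on the arm. I did not view the collar itself at higher magnification.
- **Cups:** both hang upright, and their positions in the images did not change over several seconds.
- **Lid:** it sits level, and the height at release matched the expected seated height.
- **Other things:** image differences were zero for the gear, awl, jar, ring, turquoise cup and both look-alike lids. The clamp screw showed a difference in the top view only because the arm was in front of it; in the scene view it was zero.

**Problems along the way:**
- The first three move calls were refused because rows must carry all seven values; nothing moved.
- The two cameras disagreed by 2–3 mm on some points. The pin still went in with side force of no more than about 6 N.

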